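Dress the gift-shop display

TASK

Dress the display: set the gift box on the middle of the brass riser, square to its edges, and the lidded candle jar centred on top of the box. On the wooden board stand the ceramic dog on the middle cork coaster, the bud vase on the coaster between the dog and the riser, and the bell on the coaster on the dog's other side, all upright and centred on their coasters. Leave the green bottle where it is.

Things in the scene. Friction and masses are not known exactly. Their poses are not given: they have to be found in the camera images.
- gift_box: kraft cardboard gift box with closed lid, 60 mm (its x) by 76 mm (its y), 40 mm high, about 0.25 kg; stands on the table. Origin: centre of its underside, z up.
- candle: candle in a low straight amber glass jar with flat dark wooden lid, 60 mm across, 55 mm high, about 0.25 kg. Origin: centre of its underside, z up.
- vase: white ceramic bud vase, 86 mm high: foot 44 mm across, belly 54 mm across up to 36 mm high, then narrowing to a straight round neck 24 mm across from 54 to 81 mm high, lip 30 mm across on top; about 0.22 kg. Origin: centre of its underside, z up.
- dog: white ceramic figurine of a standing long-bodied dog, about 0.2 kg. Body 64 mm long (its x, nose towards +x) and 26 mm wide (its y), its flanks between 20 and 44 mm high, on four short legs; head at the +x end, reaching 48 mm from the middle and 68 mm high; short tail at the other end. Origin: under the middle of the body, at the soles, z up.
- bell: brass hand bell standing on its mouth, 62 mm across at the bottom, skirt 42 mm high, with an upright round wooden handle about 18 mm across from 56 to 80 mm high (top at 84 mm); about 0.22 kg. Origin: centre of its underside, z up.
- diffuser: bystander: green glass bottle with dark collar, 50 mm across, 85 mm high, loose, standing among the things; to be left alone. Origin: centre of its underside. A flat pile of postcards (60 x 85 x 8 mm, fixed, not listed) also lies among the things; other fixed stock stands only along the table's edges, beyond x = 0.75 or more than 0.5 m to either side, and is under 0.25 m tall.
- riser: low square brass display riser, fixed: flat top 130 x 130 mm, 40 mm above the table, on four legs. Origin: centre of its underside on the table; x and y along its edges. It stands at one end of the row of coasters, sometimes left and sometimes right of it.
- coaster_a: fixed round cork coaster, 80 mm across, 4 mm thick, lying on the fixed dark wooden board (100 x 300 x 16 mm); top face 20 mm above the table. Origin: centre of its underside, 16 mm above the table. Its y axis runs along the row of coasters, whose centres are 95 mm apart; this one is at the +y end of the row (the robot's left).
- coaster_mid: fixed round cork coaster, 80 mm across, 4 mm thick, lying on the fixed dark wooden board (100 x 300 x 16 mm); top face 20 mm above the table. Origin: centre of its underside, 16 mm above the table. Its y axis runs along the row of coasters, whose centres are 95 mm apart; this one is in the middle of the row.
- coaster_b: fixed round cork coaster, 80 mm across, 4 mm thick, lying on the fixed dark wooden board (100 x 300 x 16 mm); top face 20 mm above the table. Origin: centre of its underside, 16 mm above the table. Its y axis runs along the row of coasters, whose centres are 95 mm apart; this one is at the -y end of the row (the robot's right).
Mind the look-alikes: they are no part of the job. Leave any red look-alike of the vase alone.

How it is judged:
At the end, for the whole second after the job is handed in: Box on riser (15 mm, 0.2 rad of square); candle on box (12 mm); dog on middle coaster, vase on end coaster nearer the riser, bell on the other (each 15 mm); all upright (0.12 rad), at rest; bottle within 30 mm of its start (horizontal distance between gift_box and riser below 0.015 m and z of gift_box in the frame of riser between 0.034 and 0.046 m and angle between each of gift_box, candle, dog's own z axis and vertical below 0.12 rad and linear speed of each of gift_box, candle, dog below 0.02 m/s and (angle between the x axis of gift_box and the x axis of riser, either way round below 0.2 rad or angle between the x axis of gift_box and the y axis of riser, either way round below 0.2 rad) and horizontal distance between candle and gift_box below 0.012 m and z of candle in the frame of gift_box between 0.034 and 0.046 m and horizontal distance between dog and coaster_mid below 0.015 m and z of dog in the frame of coaster_mid between -0.002 and 0.01 m and ((y of riser in the frame of coaster_mid above 0 m and (horizontal distance between vase and coaster_a below 0.015 m and z of vase in the frame of coaster_a between -0.002 and 0.01 m and angle between vase's own z axis and vertical below 0.12 rad and linear speed of vase below 0.02 m/s) and (horizontal distance between bell and coaster_b below 0.015 m and z of bell in the frame of coaster_b between -0.002 and 0.01 m and angle between bell's own z axis and vertical below 0.12 rad and linear speed of bell below 0.02 m/s)) or (y of riser in the frame of coaster_mid below 0 m and (horizontal distance between vase and coaster_b below 0.015 m and z of vase in the frame of coaster_b between -0.002 and 0.01 m and angle between vase's own z axis and vertical below 0.12 rad and linear speed of vase below 0.02 m/s) and (horizontal distance between bell and coaster_a below 0.015 m and z of bell in the frame of coaster_a between -0.002 and 0.01 m and angle between bell's own z axis and vertical below 0.12 rad and linear speed of bell below 0.02 m/s))) and distance of diffuser from where it was at the start of the episode below 0.03 m); the robot touches nothing.
It fails at once if the green bottle is moved more than 30 mm or knocked over (distance of diffuser from where it was at the start of the episode above 0.03 m or angle between diffuser's own z axis and vertical above 0.5 rad).
It also fails if it takes over 128 s, if anything falls off the work surface, if the arm or the gripper's body presses on something with over 40 N, if the wrist force passes 120 N, or if a joint passes its speed limit or range.

ROBOT

A 6-joint arm with a two-finger parallel gripper is mounted at the origin on the work surface. World frame = base frame: x ahead of the robot, y to its left, z up, the work surface at z = 0. Lengths are in m, angles in rad, forces in N, time in s.
With the tool pointing down it reaches from about 0.325 to 0.85 m from the base axis. Payload 15.5 kg.
Tool frame: the origin (TCP) lies at the very end of the fingers, on their centre line; the grasp point (between the pads) lies 19 mm behind it; z points along the fingers, x is the direction in which the jaws open and shut, and the axes are right-handed (so a half turn about z gives the same grasp; the last joint's range is limited). The gripper opens to 91 mm and grips with 3 to 60 N. Pads are 32 mm wide; open, the fingers measure 118 mm over their backs; the gripper's body (76 mm by 178 mm) begins 60 mm behind the grasp point.
Start: joints at [-1.393, 0.494, 1.345, -0, 1.302, -0.096], TCP at [0.169, -0.602, 0.214] pointing down, gripper open.
Joint ranges: [-2.91, 2.91], [-0.82, 2.16], [0.22, 2.67], [-1.22, 4.37], [0.12, 2.79], [-3.08, 3.08]. Speed limits (rad/s): [1.89, 1.89, 2.57, 3.01, 3.01, 3.01].

INTERFACE

Orientations are given as a rotation vector (axis times angle).
In Python, from plant import bot gives the robot as it stands.
- The arm moves only by the tool send_rows, never from a script. Its argument "steps" is a list of rows, each a list of 3 entries, a list of its own where there are three numbers: the shift along the tool's x, y, z each as a share of 0.5 m, from -1 to 1, then the turn about the tool's z as a share of 2 rad, from -1 to 1, then the opening, from -1 (shut) to 1 (fully open). A call has 1 to 8 rows; each row is the pose to reach, as a shift and turn from the pose measured when the call began, along the tool's axes at that moment; what a row does not reach only later rows make up. A row lasts 1/12 s, in which the tool goes at most 41.7 mm and 7.16 degrees, less where a joint would pass 70% of its speed; a pose out of reach is approached as far as the arm can. A call with a number of a shift or a turn outside -1 to 1 is refused whole. A call with a gripper value outside its range is refused whole. The fingers move at their own pace and stop on an object; the grip force is fixed at half the most. Time passes only in rows, so rows that repeat a pose let the fingers close. It gives the time, the measured TCP pose, the force and the opening at its end, in the units of the state.
- bot.read_state(): the state, without advancing time (a new reading comes with each control period).
- bot.capture(name): name is "side" or "top"; returns the picture (384x512x3 uint8, red, green, blue); there is no depth.
- bot.camera_model(name): a dict with "fx", "fy", "cx", "cy" (pixels), "R" (3x3) and "t" (3): a world point X has camera coordinates R X + t. Camera axes: x right, y down, z forward; pixel columns grow to the right and rows downward; lengths in m; the calibration is good to about 2 mm. A picture is of the moment at which its call begins. camera_model takes no time and is no camera call.
- bot.hand_in(): hands the job in, once; it reports no verdict.
Trained networks look in the newest picture that a camera, given by its name, has taken for a name from the list of things; names that differ only in an ending like _2 or _b are one class to them, and where a whole thing is asked for, a point or a joint stands for the part that bears it (a point fixed in the world has none). Each returns a list of dicts, best first, with "p" (0 to 1); they miss things now and then, are a little off and sometimes report something else, mostly with a low value. They report only what shows in the picture. A call takes as long as a camera call. They do not tell look-alikes from the thing itself.
- bot.look_for(camera, name): "bbox" ([left, top, width, height] as shares, 0 to 1, of the picture: columns of its width, rows of its height, round what is visible of it).
- bot.outline_of(camera, name): "region" (384x512 bool, what is visible of it) and "bbox" ([left, top, width, height] as shares, 0 to 1, of the picture: columns of its width, rows of its height, round what is visible of it).
The state is a dict: "time_s": time; "qpos": joint angles; "joint_velocities": joint speeds; "joint_torque": joint torques, N m; "tool_pos": TCP position; "eef_rot": TCP orientation; "wrist_force": force on the tool from outside, world axes, zero at the start; "ft_torque": the same for the moment, N m; "opening": finger opening in m.
Only numpy, scipy, OpenCV 4.12 (cv2) and the standard library are available. Lean on these libraries where they do the work, as an engineer would, in place of code of your own. Each camera call takes 0.05 s, during which the arm holds its last target.

## Working session

There is one attempt and no reset: what is moved stays moved. The work goes in short steps, Python scripts to look and compute and a tool call to move; the robot and the scene stay as the last step left them, time stands still between calls to the robot, and variables do not carry over. Pictures are saved under pics/ and viewed, and the job is handed in when it is done.

Besides the shell and the picture viewer there is one more tool, called after ">>>" as name(argument=value, ...) on one line, values as JSON. send_rows: Moves the arm, as the interface text tells. Shift numbers are shares of 0.5 m and turn numbers shares of 2 rad, none past 1 either way. Its arguments: {"type":"object","properties":{"steps":{"type":"array","items":{"type":"array"}}},"required":["steps"]}

```bash
ls; mkdir -p pics
python3 - <<'E'
from plant import bot
import cv2
for n in ("side","top"):
    im=bot.capture(n); cv2.imwrite(f"pics/{n}0.png",im[:,:,::-1])
    m=bot.camera_model(n); print(n,m)
print(bot.read_state())
E
```

```text
pics
side {'fx': 424.7896838243654, 'fy': 424.7896838243654, 'cx': 250.67831275240493, 'cy': 191.54908346850362, 'R': array([[ 0.97294741, -0.23094648,  0.00608833],
       [-0.14899755, -0.64741149, -0.74743434],
       [ 0.17655898,  0.72630716, -0.66430779]]), 't': array([-0.46911409,  0.09098073,  0.9356618 ])}
top {'fx': 492.44339024802264, 'fy': 492.44339024802264, 'cx': 256.6485133650537, 'cy': 193.00332990071547, 'R': array([[-0.02797788, -0.99947633, -0.01625755],
       [-0.99381209,  0.0295609 , -0.1070686 ],
       [ 0.10749312,  0.01316139, -0.99411871]]), 't': array([0.03451298, 0.51122764, 1.12972617])}
{'time_s': 0.1, 'qpos': array([-1.39252227e+00,  4.94118334e-01,  1.34603825e+00, -2.55934343e-05,
        1.30248154e+00, -9.54884914e-02]), 'joint_velocities': array([-2.09420383e-04, -1.68591151e-03, -1.70513146e-03, -1.15793346e-03,
        1.33435058e-03,  5.84756646e-05]), 'joint_torque': array([ 3.51485342e-04, -8.80235410e+01, -3.82542551e+01,  7.08448235e-02,
        4.82841558e-02, -4.44874081e-05]), 'tool_pos': array([ 0.16891695, -0.60140851,  0.21341005]), 'eef_rot': array([-2.50324446e+00,  1.89711252e+00,  1.23425480e-03]), 'wrist_force': array([-0.84352405,  0.1022422 ,  0.23911332]), 'ft_torque': array([-0.01075611, -0.0294432 ,  0.0255201 ]), 'opening': 0.0914094259573753}
```

View pics/top0.png

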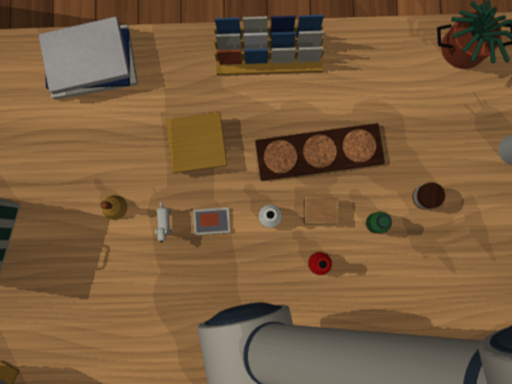

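View pics/side0.png

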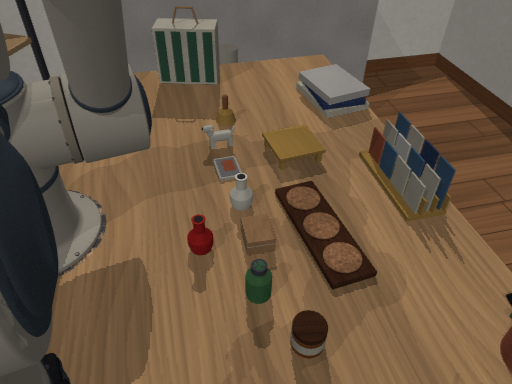

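```bash
cat > h.py <<'E'
import numpy as np, cv2
from plant import bot
M={n:bot.camera_model(n) for n in("side","top")}
def px(n,X):
    m=M[n];c=(m['R']@np.asarray(X,float).T).T+m['t']
    return np.stack([m['fx']*c[...,0]/c[...,2]+m['cx'],m['fy']*c[...,1]/c[...,2]+m['cy']],-1)
def ray(n,uv,z):
    m=M[n];d=m['R'].T@np.array([(uv[0]-m['cx'])/m['fx'],(uv[1]-m['cy'])/m['fy'],1]);o=-m['R'].T@m['t']
    return o+d*(z-o[2])/d[2]
E
python3 - <<'E'
from h import *
import pickle
S={}
for cam in("top","side"):
    for n in("gift_box","candle","vase","dog","bell","diffuser","riser","coaster_a"):
        r=bot.outline_of(cam,n); S[cam,n]=r
        for d in r:
            b=np.array(d['bbox'])*[512,384,512,384]
            ys,xs=np.nonzero(d['region'])
            print(cam,n,round(d['p'],2),b.round(1),'cen',xs.mean().round(1),ys.mean().round(1),len(xs), ray(cam,(xs.mean(),ys.mean()),.03).round(3))
pickle.dump(S,open('S.pkl','wb'))
E
```

```text
top gift_box 0.81 [303.9 195.3  33.   28.1] cen 320.6 211.0 897 [ 0.465 -0.128  0.03 ]
top candle 0.59 [410.9 180.7  36.   29.1] cen 428.2 196.1 701 [ 0.493 -0.38   0.03 ]
top vase 0.83 [307.2 252.3  21.   25.3] cen 319.7 263.6 407 [ 0.344 -0.121  0.03 ]
top vase 0.73 [259.8 205.4  22.7  21.9] cen 269.7 215.9 428 [ 0.457 -0.009  0.03 ]
top dog 0.76 [156.  203.9  14.1  39.7] cen 162.5 222.2 420 [0.45  0.242 0.03 ]
top bell 0.56 [101.8 194.8  23.2  24.9] cen 113.9 207.2 526 [0.488 0.356 0.03 ]
top bell 0.15 [266.4 140.2  31.   34.2] cen 280.1 156.4 882 [ 0.597 -0.038  0.03 ]
top diffuser 0.6 [364.2 214.7  27.4  21.3] cen 378.5 223.0 492 [ 0.433 -0.261  0.03 ]
top riser 0.88 [165.7 112.7  63.1  60.2] cen 195.9 142.7 3074 [0.636 0.161 0.03 ]
top coaster_a 0.79 [266.2 142.   31.   30.9] cen 279.9 156.9 849 [ 0.596 -0.037  0.03 ]
top coaster_a 0.7 [343.9 128.4  32.7  32. ] cen 358.7 145.9 841 [ 0.617 -0.224  0.03 ]
side gift_box 0.92 [240.  212.8  35.8  44.2] cen 257.4 234.2 1159 [ 0.463 -0.14   0.03 ]
side candle 0.67 [290.5 309.9  36.1  46.9] cen 308.1 333.2 1420 [ 0.492 -0.381  0.03 ]
s
[... 231 characters left out ...]
88 0.355 0.03 ]
side dog 0.68 [200.3 123.9  36.4  21. ] cen 218.0 134.8 452 [0.447 0.245 0.03 ]
side bell 0.61 [215.8  94.5  19.6  31. ] cen 225.2 113.1 342 [0.488 0.353 0.03 ]
side diffuser 0.61 [244.4 259.6  27.9  41.9] cen 257.9 281.8 983 [ 0.435 -0.258  0.03 ]
side riser 0.8 [261.9 124.3  63.8  47.4] cen 292.9 144.0 1697 [0.636 0.157 0.03 ]
side coaster_a 0.92 [323.4 242.7  38.9  29.1] cen 342.1 257.0 929 [ 0.614 -0.238  0.03 ]
side coaster_a 0.73 [285.1 187.7  35.9  22.7] cen 302.4 197.7 618 [ 0.592 -0.052  0.03 ]
side coaster_a 0.67 [201.7 123.9  32.7  23. ] cen 218.0 135.0 372 [0.447 0.244 0.03 ]
side coaster_a 0.19 [239.8 212.1  35.5  42.6] cen 257.3 233.9 1186 [ 0.463 -0.139  0.03 ]
```

The riser is on the +y side, so the vase goes on coaster_a and the bell on coaster_b. Next I'll fit object models to the masks in both views.

```bash
cat > fit.py <<'E'
from h import *
from scipy.optimize import minimize
def circ(r,z,n=40):
    a=np.linspace(0,2*np.pi,n,endpoint=False);return np.stack([r*np.cos(a),r*np.sin(a),0*a+z],1)
PROF={'candle':[(30,0),(30,55)],'vase':[(22,0),(27,10),(27,36),(12,54),(12,81),(15,82),(15,86)],
'bell':[(31,0),(31,6),(24,25),(17,42),(9,50),(9,56),(9,80),(6,84)],'diffuser':[(25,0),(25,60),(14,70),(14,85)]}
def box(x,y,z0,z1):
    return np.array([[a,b,c] for a in(-x,x) for b in(-y,y) for c in(z0,z1)])/1000
def parts(n):
    if n in PROF:
        p=PROF[n];return [np.vstack([circ(r/1e3,z/1e3),circ(R/1e3,Z/1e3)]) for (r,z),(R,Z) in zip(p,p[1:])]
    if n=='gift_box': return [box(30,38,0,40)]
    if n=='riser': return [box(65,65,36,40)]
    if n=='dog': 
        return [box(32,13,20,44)]+[ [box(4,4,0,20)+np.array([sx*.025,sy*.008,0])][0] for sx in(-1,1) for sy in(-1,1)]+[box(11,9,40,68)+np.array([.035,0,0])]
    if n=='coasters': return [np.vstack([circ(.04,.016),circ(.04,.02)])+np.array([0,k*.095,0]) for k in(-1,0,1)]
def place(P,x,y,th):
    c,s=np.cos(th),np.sin(th);return [p@np.array([[c,s,0],[-s,c,0],[0,0,1]])+np.array([x,y,0]) for p in P]
SC=4
def render(cam,n,q,):
    m=np.zeros((384*SC,512*SC),np.uint8)
    for p in place(parts(n),*q):
        u=(px(cam,p)+.5)*SC-.5
        cv2.fillConvexPoly(m,cv2.convexHull(np.round(u).astype(np.int32)),1)
    return m
def fit(n,masks,q0,yaw=True):
    T={c:cv2.resize(m.astype(np.uint8),None,fx=SC,fy=SC,interpolation=cv2.INTER_NEAREST) for c,m in masks.items()}
    def cost(v):
        q=(v[0],v[1],v[2] if yaw else 0);s=0
        for c,t in T.items():
            r=render(c,n,q);s+=1-(r&t).sum()/max(1,(r|t).sum())
        return s/len(T)
    v=np.array(q0,float)[:3 if yaw else 2]
    sim=np.vstack([v]+[v+d for d in np.diag([.012,.012,.15])[:len(v),:len(v)]])
    r=minimize(cost,v,method='Nelder-Mead',options=dict(initial_simplex=sim,xatol=2e-4,fatol=1e-4))
    return r.x,r.fun
E
cat > f1.py <<'E'
from fit import *
import pickle
S=pickle.load(open('S.pkl','rb'))
g={'gift_box':(.465,-.13,0),'candle':(.49,-.38),'vase':(.457,-.01),'bell':(.488,.355),'diffuser':(.433,-.26),'riser':(.636,.16,.05),'dog':(.45,.243,3.14)}
res={}
for n,q in g.items():
    ms={}
    for c in('top','side'):
        best=min(S[c,n],key=lambda d:np.hypot(*(ray(c,np.argwhere(d['region']).mean(0)[::-1],.03)[:2]-np.array(q[:2]))))
        ms[c]=best['region']
    for k in (ms,{'top':ms['top']},{'side':ms['side']}):
        x,f=fit(n,k,q,len(q)==3);print(n,list(k),x.round(4),round(f,3))
        if len(k)==2: res[n]=x
# coasters
m={c:np.any([d['region'] for d in S[c,'coaster_a'] if d['p']>.6 and 0.55<ray(c,np.argwhere(d['region']).mean(0)[::-1],.02)[0]],axis=0) for c in('top','side')}
for c in('top','side'):
    for d in S[c,'coaster_a']: print(c,ray(c,np.argwhere(d['region']).mean(0)[::-1],.02).round(4))
pickle.dump(res,open('res.pkl','wb'))
E
python3 f1.py
```

```text
gift_box ['top', 'side'] [ 0.4654 -0.1287 -0.0374] 0.039
gift_box ['top'] [ 0.4654 -0.1287 -0.0315] 0.035
gift_box ['side'] [ 0.4655 -0.1294 -0.052 ] 0.036
candle ['top', 'side'] [ 0.4926 -0.3797] 0.058
candle ['top'] [ 0.4927 -0.3791] 0.059
candle ['side'] [ 0.4928 -0.3797] 0.053
vase ['top', 'side'] [ 0.4569 -0.0094] 0.077
vase ['top'] [ 0.4571 -0.0095] 0.046
vase ['side'] [ 0.4561 -0.0108] 0.091
bell ['top', 'side'] [0.4901 0.3635] 0.103
bell ['top'] [0.4901 0.3635] 0.058
bell ['side'] [0.4901 0.3665] 0.147
diffuser ['top', 'side'] [ 0.434  -0.2602] 0.06
diffuser ['top'] [ 0.4332 -0.2596] 0.061
diffuser ['side'] [ 0.434  -0.2606] 0.054
riser ['top', 'side'] [0.635  0.1588 0.1024] 0.092
riser ['top'] [0.6354 0.1599 0.1051] 0.029
riser ['side'] [0.6332 0.1535 0.119 ] 0.131
dog ['top', 'side'] [0.4536 0.241  3.1447] 0.164
dog ['top'] [0.454  0.241  3.1468] 0.148
dog ['side'] [0.4527 0.2407 3.2232] 0.172
top [ 0.5977 -0.0378  0.02  ]
top [ 0.6185 -0.2264  0.02  ]
side [ 0.6185 -0.2305  0.02  ]
side [ 0.5967 -0.0423  0.02  ]
side [0.4492 0.2587 0.02  ]
side [ 0.4658 -0.13    0.02  ]
```

Run:
```python
import cv2
a=cv2.imread('pics/top0.png');b=cv2.imread('pics/side0.png')
cv2.imwrite('pics/topz1.png',cv2.resize(a[180:290,90:290],None,fx=4,fy=4,interpolation=cv2.INTER_CUBIC))
cv2.imwrite('pics/topz2.png',cv2.resize(a[110:250,250:450],None,fx=4,fy=4,interpolation=cv2.INTER_CUBIC))
```

```text
(no output)
```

View pics/topz1.png

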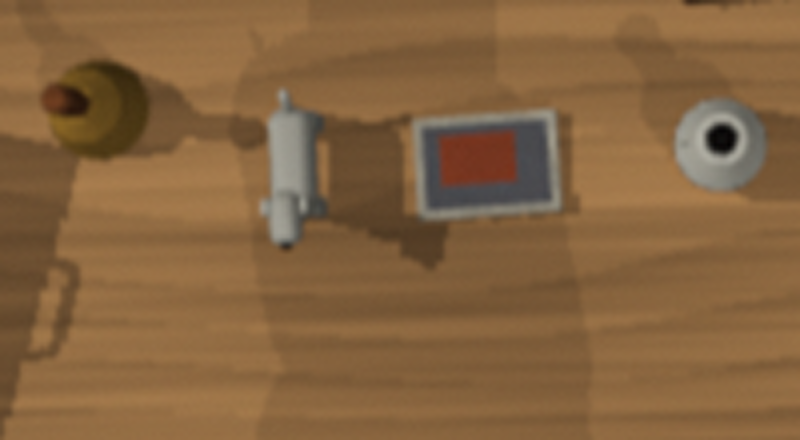

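View pics/topz2.png

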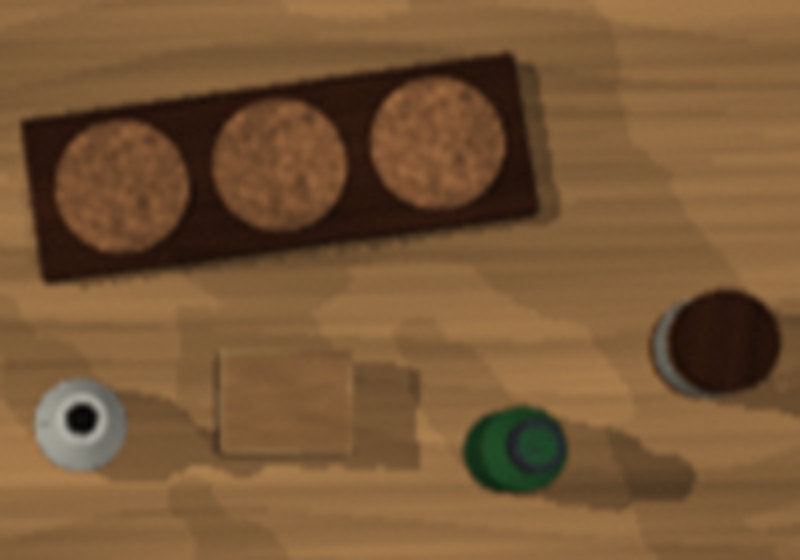

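```bash
cat > f2.py <<'E'
from fit import *
import pickle
res=pickle.load(open('res.pkl','rb'))
im={c:cv2.imread(f'pics/{c}0.png') for c in('top','side')}
top=im['top'].astype(int)
# coasters by colour: cork is redder/brighter than board
bd=(top.sum(2)<140); 
reg=np.zeros(bd.shape,np.uint8); reg[115:190,245:395]=bd[115:190,245:395]
cnt=max(cv2.findContours(reg,cv2.RETR_EXTERNAL,cv2.CHAIN_APPROX_NONE)[0],key=cv2.contourArea)
r=cv2.minAreaRect(cnt);pts=cv2.boxPoints(r);w=np.array([ray('top',p,.016) for p in pts]);print(w.round(4),w.mean(0).round(4),[np.linalg.norm(w[i]-w[i-1]).round(4) for i in range(4)])
d=w[1]-w[0] if np.linalg.norm(w[1]-w[0])>np.linalg.norm(w[2]-w[1]) else w[2]-w[1];print('yaw',np.arctan(-d[0]/d[1]))
fill=np.zeros_like(reg);cv2.drawContours(fill,[cv2.convexHull(cnt)],-1,1,-1);fill=cv2.erode(fill,np.ones((5,5)))
ck=(fill>0)&(top.sum(2)>=150)
q,f=fit('coasters',{'top':ck},(.608,-.132,.11));print('coasters',q.round(4),f)
res['coasters']=q
pickle.dump(res,open('res.pkl','wb'))
for c in im:
    big=cv2.resize(im[c],None,fx=4,fy=4,interpolation=cv2.INTER_CUBIC)
    for n in('gift_box','candle','vase','bell','diffuser','riser','dog','coasters'):
        qq=list(res[n])+[0]*(3-len(res[n]))
        if n=='riser': qq=[.6354,.1599,.105]
        cs=cv2.findContours(render(c,n,qq),cv2.RETR_EXTERNAL,cv2.CHAIN_APPROX_NONE)[0];cv2.drawContours(big,cs,-1,(255,255,0),1)
    im[c]=big
cv2.imwrite('pics/ov1.png',im['top'][4*110:4*250,4*90:4*290]);cv2.imwrite('pics/ov2.png',im['top'][4*110:4*250,4*250:4*450])
cv2.imwrite('pics/ov3.png',im['side'][4*90:4*240,4*180:4*360]);
cv2.imwrite('pics/ov4.png',im['side'][4*215:4*360,4*180:4*370]);
E
python3 f2.py
```

```text
[[ 0.6424  0.0203  0.016 ]
 [ 0.6746 -0.2783  0.016 ]
 [ 0.5734 -0.2863  0.016 ]
 [ 0.5414  0.0095  0.016 ]] [ 0.6079 -0.1337  0.016 ] [np.float64(0.1015), np.float64(0.3003), np.float64(0.1015), np.float64(0.2975)]
yaw 0.10753377224150744
coasters [ 0.6104 -0.1326  0.107 ] 0.03552509293680295
```

View pics/ov1.png

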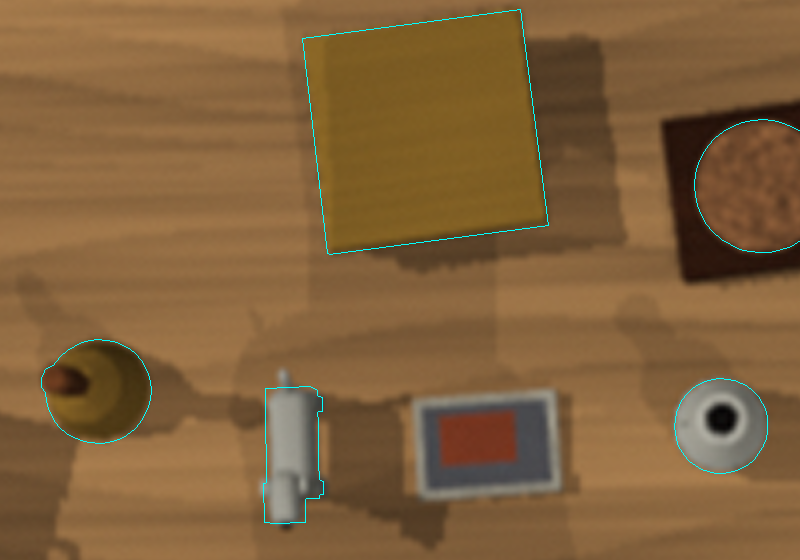

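View pics/ov2.png

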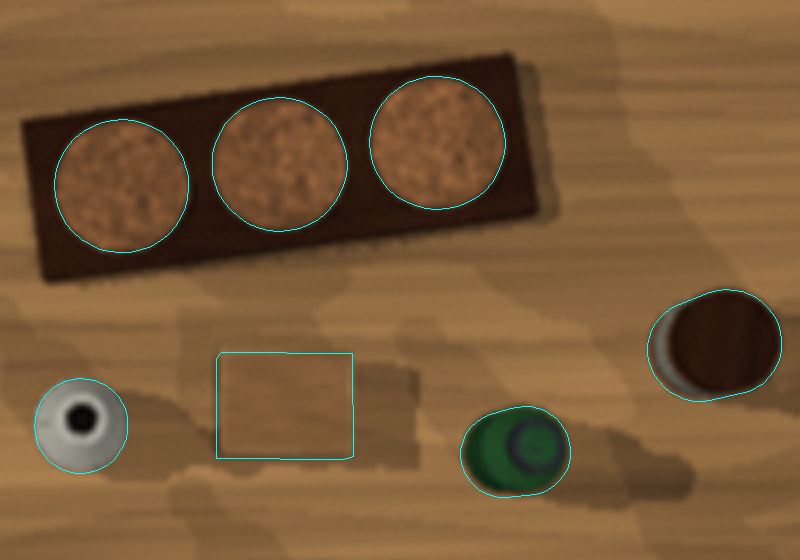

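View pics/ov3.png

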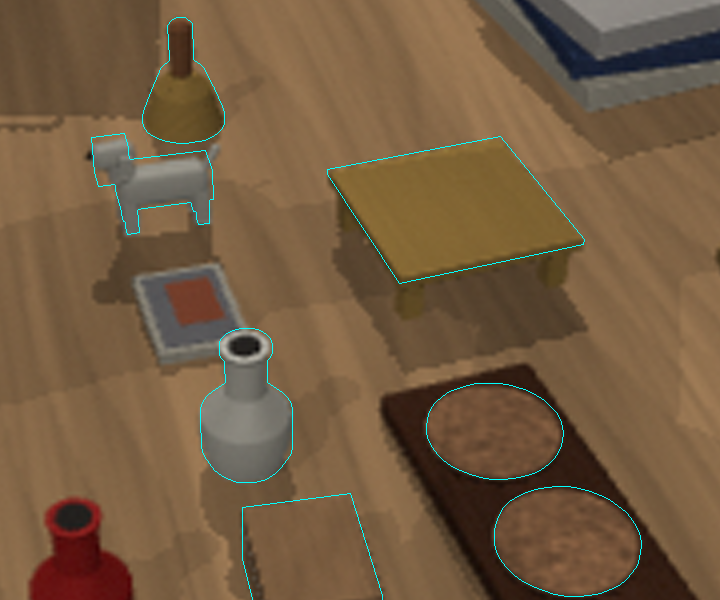

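View pics/ov4.png

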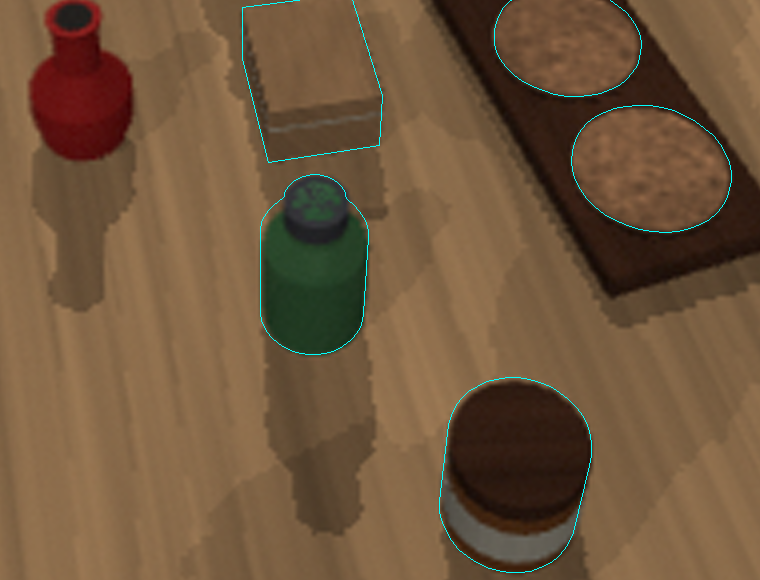

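```bash
cat > plan.py <<'E'
import sys,numpy as np
from plant import bot
from scipy.spatial.transform import Rotation as Ro
# args: groups of x,y,z,yaw  (yaw = world direction of jaw axis, mod pi; 'k' keeps)
s=bot.read_state();R=Ro.from_rotvec(s['eef_rot']).as_matrix();p=s['tool_pos']
y0=np.arctan2(R[1,0],R[0,0])
print('t',round(s['time_s'],2),'p',p.round(4),'yaw',round(y0,3),'tilt',round(np.arccos(-R[2,2]),4),'open',round(s['opening'],4),'F',s['wrist_force'].round(1),'q6',s['qpos'][5].round(2))
for a in sys.argv[1:]:
    f=a.split(',');X=[p[i] if f[i]=='k' else float(f[i]) for i in range(3)]
    d=R.T@(np.array(X)-p)
    t=0 if f[3]=='k' else (float(f[3])-y0+np.pi/2)%np.pi-np.pi/2
    print(a,'->',[(d/.5).round(4).tolist(),round(-t/2,4)],'rows',round(max(np.linalg.norm(d)/.0417,abs(t)/.125),1))
E
python3 plan.py .4654,-.1287,.15,-.037
```

```text
t 0.9 p [ 0.169  -0.6017  0.2139] yaw -1.297 tilt 0.0 open 0.091 F [-0.7 -0.2  0.1] q6 -0.1
.4654,-.1287,.15,-.037 -> [[-0.7505, -0.8265, 0.1279], np.float64(-0.63)] rows 13.5
```

>>> send_rows(steps=[[[-0.75,-0.826,0.128],-0.63,1],[[-0.75,-0.826,0.128],-0.63,1],[[-0.75,-0.826,0.128],-0.63,1],[[-0.75,-0.826,0.128],-0.63,1],[[-0.75,-0.826,0.128],-0.63,1],[[-0.75,-0.826,0.128],-0.63,1],[[-0.75,-0.826,0.128],-0.63,1],[[-0.75,-0.826,0.128],-0.63,1]])

```text
time_s: 1.57
tool_pos: [0.3455, -0.3194, 0.1759]
eef_rot: [3.108, -0.456, 0.001]
wrist_force: [0.7, -0.9, 0.3]
opening: 0.0911
```

```bash
python3 plan.py .4654,-.1287,.15,-.037
```

```text
t 1.57 p [ 0.3455 -0.3194  0.1759] yaw -0.291 tilt 0.0006 open 0.0911 F [ 0.7 -0.9  0.3] q6 -0.58
.4654,-.1287,.15,-.037 -> [[0.1202, -0.4343, 0.0518], np.float64(-0.1271)] rows 5.4
```

>>> send_rows(steps=[[[0.12,-0.434,0.052],-0.127,1],[[0.12,-0.434,0.052],-0.127,1],[[0.12,-0.434,0.052],-0.127,1],[[0.12,-0.434,0.052],-0.127,1],[[0.12,-0.434,0.052],-0.127,1],[[0.12,-0.434,0.052],-0.127,1],[[0.12,-0.434,0.052],-0.127,1],[[0.12,-0.434,0.052],-0.127,1]])

```text
time_s: 2.23
tool_pos: [0.4657, -0.1279, 0.1498]
eef_rot: [3.141, -0.054, 0.0]
wrist_force: [-0.3, -0.4, 0.0]
opening: 0.0916
```

```bash
python3 plan.py .4654,-.1287,.011,-.037
python3 - <<'E'
from h import *
for n in("side","top"): cv2.imwrite(f"pics/{n}1.png",bot.capture(n)[:,:,::-1])
E
```

```text
t 2.23 p [ 0.4657 -0.1279  0.1498] yaw -0.035 tilt 0.0006 open 0.0916 F [-0.3 -0.4  0. ] q6 -0.36
.4654,-.1287,.011,-.037 -> [[-0.0005, 0.0014, 0.2776], np.float64(0.0012)] rows 3.3
```

View pics/side1.png

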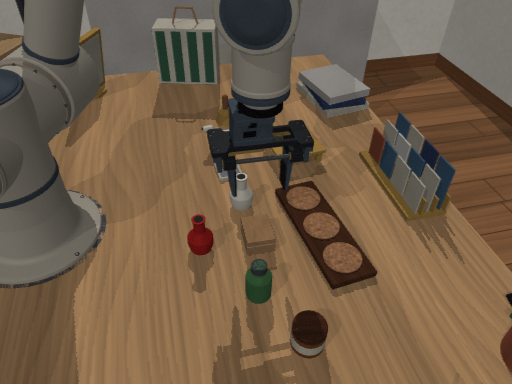

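The jaws (tips at about px (233,193) and (286,188)) open along x above the box, as planned. Descending to grip.

>>> send_rows(steps=[[[0,0.001,0.1],0,1],[[0,0.001,0.17],0,1],[[0,0.001,0.23],0,1],[[0,0.001,0.277],0,1],[[0,0.001,0.277],0,1],[[0,0.001,0.277],0,1],[[0,0.001,0.277],0,-1],[[0,0.001,0.277],0,-1]])

```text
time_s: 3.0
tool_pos: [0.466, -0.1307, 0.0132]
eef_rot: [3.139, -0.059, 0.005]
wrist_force: [0.2, 0.6, -0.7]
opening: 0.0809
```

>>> send_rows(steps=[[[0,0,0],0,-1],[[0,0,0],0,-1],[[0,0,0],0,-1],[[0,0,0],0,-1]])

```text
time_s: 3.33
tool_pos: [0.4664, -0.1309, 0.014]
eef_rot: [3.139, -0.059, 0.006]
wrist_force: [-1.8, -1.1, 14.5]
opening: 0.0598
```

```bash
python3 plan.py k,k,.17,k .6354,.1599,.17,.105
```

```text
t 3.33 p [ 0.4664 -0.1309  0.014 ] yaw -0.038 tilt 0.0047 open 0.0598 F [-1.8 -1.1 14.5] q6 -0.36
k,k,.17,k -> [[0.0013, 0.0007, -0.312], 0.0] rows 3.7
.6354,.1599,.17,.105 -> [[0.3172, -0.5932, -0.312], np.float64(-0.0713)] rows 8.9
```

>>> send_rows(steps=[[[0.001,0.001,-0.03],0,-1],[[0.001,0.001,-0.1],0,-1],[[0.001,0.001,-0.18],0,-1],[[0.001,0.001,-0.26],0,-1],[[0.001,0.001,-0.312],0,-1],[[0.001,0.001,-0.312],0,-1],[[0.001,0.001,-0.312],0,-1]])

```text
time_s: 3.92
tool_pos: [0.4667, -0.1312, 0.171]
eef_rot: [3.138, -0.059, 0.01]
wrist_force: [-0.5, 0.5, -4.1]
opening: 0.0599
```

```bash
python3 plan.py .6356,.158,.17,.105
python3 - <<'E'
from h import *
for n in("side",): cv2.imwrite(f"pics/{n}2.png",bot.capture(n)[:,:,::-1])
E
```

```text
t 3.92 p [ 0.4667 -0.1312  0.171 ] yaw -0.038 tilt 0.0074 open 0.0599 F [-0.5  0.5 -4.1] q6 -0.36
.6356,.158,.17,.105 -> [[0.3158, -0.5906, 0.0023], np.float64(-0.0713)] rows 8.0
```

View pics/side2.png

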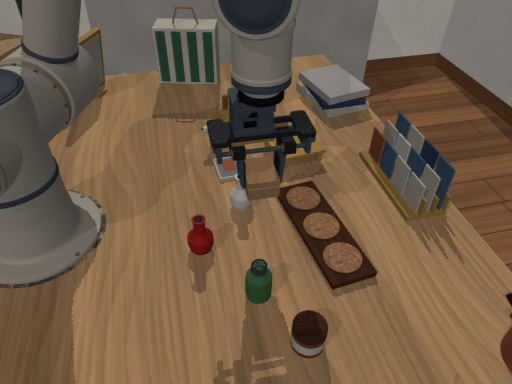

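>>> send_rows(steps=[[[0.316,-0.59,0.002],-0.071,-1],[[0.316,-0.59,0.002],-0.071,-1],[[0.316,-0.59,0.002],-0.071,-1],[[0.316,-0.59,0.002],-0.071,-1],[[0.316,-0.59,0.002],-0.071,-1],[[0.316,-0.59,0.002],-0.071,-1],[[0.316,-0.59,0.002],-0.071,-1],[[0.316,-0.59,0.002],-0.071,-1]])

```text
time_s: 4.63
tool_pos: [0.6336, 0.1589, 0.1659]
eef_rot: [3.134, 0.164, -0.0]
wrist_force: [0.6, -1.7, -3.5]
opening: 0.0602
```

>>> send_rows(steps=[[[0,0,0],0,-1],[[0,0,0],0,-1]])

```text
time_s: 4.8
tool_pos: [0.6328, 0.161, 0.1624]
eef_rot: [3.134, 0.169, -0.007]
wrist_force: [-1.1, 0.1, -3.5]
opening: 0.0598
```

```bash
python3 plan.py .6356,.158,.056,.105
```

```text
t 4.8 p [0.6328 0.161  0.1624] yaw 0.108 tilt 0.0056 open 0.0598 F [-1.1  0.1 -3.5] q6 0.05
.6356,.158,.056,.105 -> [[0.0059, 0.0059, 0.2128], np.float64(0.0013)] rows 2.6
```

>>> send_rows(steps=[[[0.006,0.006,0.07],0,-1],[[0.006,0.006,0.14],0,-1],[[0.006,0.006,0.18],0,-1],[[0.006,0.006,0.2],0,-1],[[0.006,0.006,0.208],0,-1],[[0.006,0.006,0.21],0,-1],[[0.006,0.006,0.21],0,-1],[[0.006,0.006,0.21],0,-1]])

```text
time_s: 5.47
tool_pos: [0.6365, 0.1579, 0.0588]
eef_rot: [3.134, 0.169, -0.004]
wrist_force: [-0.7, -0.4, -3.3]
opening: 0.06
```

```bash
python3 plan.py .6356,.158,.054,.105
python3 - <<'E'
from h import *
for n in("side",): cv2.imwrite(f"pics/{n}3.png",cv2.resize(bot.capture(n)[60:240,180:400,::-1],None,fx=3,fy=3))
E
```

```text
t 5.47 p [0.6365 0.1579 0.0588] yaw 0.107 tilt 0.0039 open 0.06 F [-0.7 -0.4 -3.3] q6 0.05
.6356,.158,.054,.105 -> [[-0.0017, -0.0004, 0.0095], np.float64(0.0012)] rows 0.1
```

View pics/side3.png

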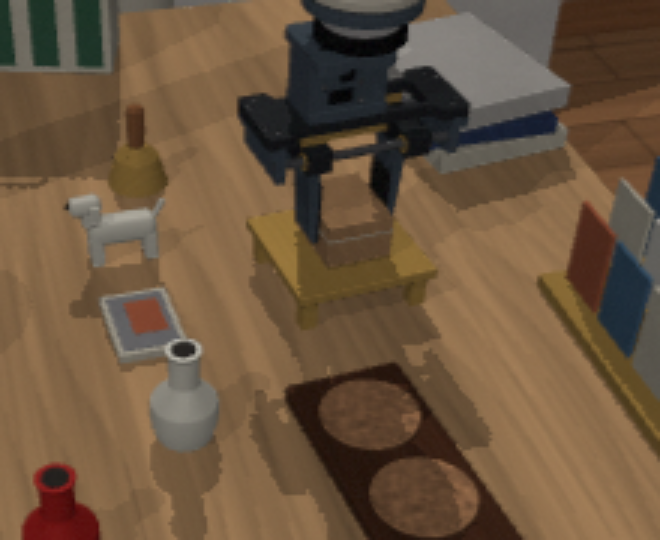

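Box hovers just above the middle of the riser.

>>> send_rows(steps=[[[-0.001,0,0.005],0,-1],[[-0.001,0,0.01],0,-1],[[-0.001,0,0.01],0,-1],[[-0.001,0,0.01],0,-1]])

```text
time_s: 5.85
tool_pos: [0.6363, 0.158, 0.0541]
eef_rot: [3.134, 0.169, -0.002]
wrist_force: [1.1, -0.5, 0.1]
opening: 0.0598
```

```bash
python3 plan.py .6356,.158,.054,.105
```

```text
t 5.85 p [0.6363 0.158  0.0541] yaw 0.108 tilt 0.0033 open 0.0598 F [ 1.1 -0.5  0.1] q6 0.05
.6356,.158,.054,.105 -> [[-0.0014, -0.0002, 0.0002], np.float64(0.0013)] rows 0.0
```

>>> send_rows(steps=[[[0,0,0],0,1],[[0,0,0],0,1],[[0,0,0],0,1],[[0,0,-0.06],0,1],[[0,0,-0.14],0,1],[[0,0,-0.22],0,1],[[0,0,-0.25],0,1],[[0,0,-0.25],0,1]])

```text
time_s: 6.52
tool_pos: [0.6387, 0.1588, 0.184]
eef_rot: [3.135, 0.169, 0.009]
wrist_force: [0.1, -0.6, -0.3]
opening: 0.0909
```

```bash
python3 plan.py .4926,-.3797,.16,-.1 .4926,-.3797,.16,.105
```

```text
t 6.52 p [0.6387 0.1588 0.184 ] yaw 0.108 tilt 0.0062 open 0.0909 F [ 0.1 -0.6 -0.3] q6 0.05
.4926,-.3797,.16,-.1 -> [[-0.4064, 1.0392, 0.0484], np.float64(0.1038)] rows 13.4
.4926,-.3797,.16,.105 -> [[-0.4064, 1.0392, 0.0484], np.float64(0.0013)] rows 13.4
```

>>> send_rows(steps=[[[-0.406,0.99,0.02],0,1],[[-0.406,0.99,0.02],0,1],[[-0.406,0.99,0.02],0,1],[[-0.406,0.99,0.02],0,1],[[-0.406,0.99,0.02],0,1],[[-0.406,0.99,0.02],0,1],[[-0.406,0.99,0.02],0,1],[[-0.406,0.99,0.02],0,1]])

```text
time_s: 7.18
tool_pos: [0.5439, -0.1638, 0.1755]
eef_rot: [3.135, 0.169, 0.008]
wrist_force: [1.3, 1.0, -0.1]
opening: 0.0911
```

```bash
python3 plan.py .4926,-.3797,.14,.105;python3 - <<'E'
from h import *
for n in("top",): cv2.imwrite(f"pics/{n}4.png",cv2.resize(bot.capture(n)[90:240,80:280,::-1],None,fx=4,fy=4,interpolation=cv2.INTER_CUBIC))
E
```

```text
t 7.18 p [ 0.5439 -0.1638  0.1755] yaw 0.108 tilt 0.0054 open 0.0911 F [ 1.3  1.  -0.1] q6 -0.51
.4926,-.3797,.14,.105 -> [[-0.1487, 0.4181, 0.0711], np.float64(0.0013)] rows 5.4
```

View pics/top4.png

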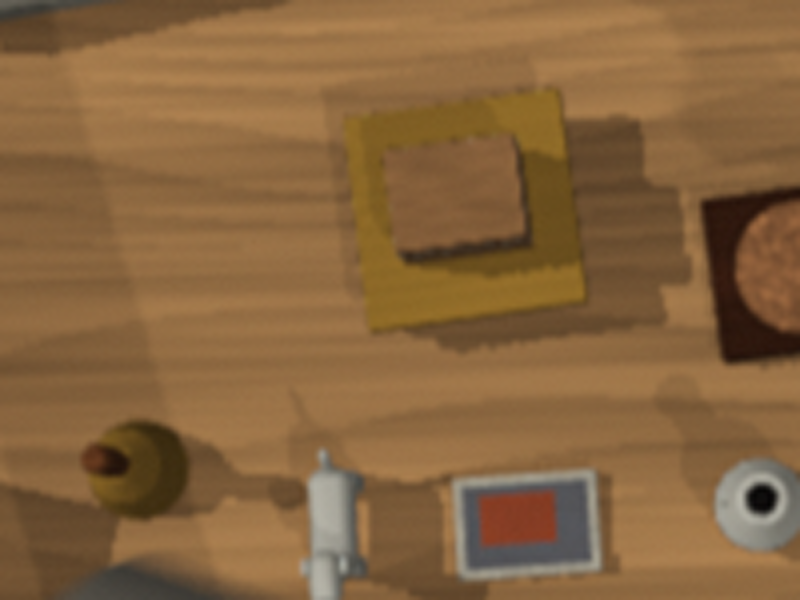

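>>> send_rows(steps=[[[-0.149,0.418,0.071],0,1],[[-0.149,0.418,0.071],0,1],[[-0.149,0.418,0.071],0,1],[[-0.149,0.418,0.071],0,1],[[-0.149,0.418,0.071],0,1],[[-0.149,0.418,0.071],0,1],[[-0.149,0.418,0.071],0,1],[[-0.149,0.418,0.071],0,1]])

```text
time_s: 7.9
tool_pos: [0.4894, -0.387, 0.1395]
eef_rot: [3.134, 0.161, 0.006]
wrist_force: [-1.3, 1.2, -0.6]
opening: 0.0908
```

```bash
python3 plan.py .4926,-.3797,.011,.105
cat > chk.py <<'E'
import sys
import fit; from fit import *
# n z0 x y yaw
def check(n,z0,q,yaw):
    P=parts(n); fit.parts=lambda _:[p+np.array([0,0,z0]) for p in P]
    ms={}
    for c in('top','side'):
        im=bot.capture(c); r=bot.outline_of(c,n)
        if not r: print(c,'none');continue
        b=min(r,key=lambda d:np.hypot(*(ray(c,np.argwhere(d['region']).mean(0)[::-1],z0+.03)[:2]-np.array(q[:2]))))
        ms[c]=b['region']
    for k in ([ms]+[{c:ms[c]} for c in ms]):
        x,f=fit.fit(n,k,q,yaw);print(n,list(k),x.round(4),round(f,3))
a=sys.argv;v=[float(t) for t in a[2:]];check(a[1],v[0],v[1:],len(v)==4)
E
python3 chk.py gift_box .04 .635 .16 .105; python3 chk.py candle 0 .4926 -.3797
```

```text
t 7.9 p [ 0.4894 -0.387   0.1395] yaw 0.103 tilt 0.0048 open 0.0908 F [-1.3  1.2 -0.6] q6 -0.87
.4926,-.3797,.011,.105 -> [[0.007, -0.0147, 0.2571], np.float64(-0.0012)] rows 3.1
side noneTraceback (most recent call last):
  File "chk.py", line 14, in <module>
    a=sys.argv;v=[float(t) for t in a[2:]];check(a[1],v[0],v[1:],len(v)==4)
                                           ~~~~~^^^^^^^^^^^^^^^^^^^^^^^^^^^
  File "chk.py", line 13, in check
    x,f=fit.fit(n,k,q,yaw);print(n,list(k),x.round(4),round(f,3))
        ^^^^^^^
AttributeError: 'function' object has no attribute 'fit'
Traceback (most recent call last):
  File "chk.py", line 14, in <module>
    a=sys.argv;v=[float(t) for t in a[2:]];check(a[1],v[0],v[1:],len(v)==4)
                                           ~~~~~^^^^^^^^^^^^^^^^^^^^^^^^^^^
  File "chk.py", line 13, in check
    x,f=fit.fit(n,k,q,yaw);print(n,list(k),x.round(4),round(f,3))
        ^^^^^^^
AttributeError: 'function' object has no attribute 'fit'
```

```bash
sed -i 's/^import fit; from fit import \*/from fit import *\nimport fit as F/; s/fit\.parts/F.parts/; s/fit\.fit(/F.fit(/' chk.py; python3 chk.py gift_box .04 .635 .16 .105; python3 chk.py candle 0 .4926 -.3797;python3 plan.py .4926,-.3797,.011,.105
```

```text
gift_box ['top', 'side'] [0.6367 0.1607 0.104 ] 0.522
gift_box ['top'] [0.6367 0.1607 0.104 ] 0.044
gift_box ['side'] [0.635 0.16  0.105] 1.0
candle ['top', 'side'] [ 0.4933 -0.3803] 0.044
candle ['top'] [ 0.4936 -0.3804] 0.036
candle ['side'] [ 0.4927 -0.3801] 0.046
t 8.7 p [ 0.4903 -0.3862  0.1406] yaw 0.105 tilt 0.0062 open 0.0906 F [ 0.5 -0.5 -0.4] q6 -0.87
.4926,-.3797,.011,.105 -> [[0.0049, -0.0136, 0.2591], np.float64(-0.0001)] rows 3.1
```

>>> send_rows(steps=[[[0.005,-0.014,0.03],0,1],[[0.005,-0.014,0.1],0,1],[[0.005,-0.014,0.17],0,1],[[0.005,-0.014,0.23],0,1],[[0.005,-0.014,0.256],0,1],[[0.005,-0.014,0.256],0,1],[[0.005,-0.014,0.256],0,1],[[0.005,-0.014,0.256],0,1]])

```text
time_s: 9.37
tool_pos: [0.4933, -0.3801, 0.0138]
eef_rot: [3.132, 0.164, 0.009]
wrist_force: [0.8, -0.8, 0.8]
opening: 0.0908
```

>>> send_rows(steps=[[[0,0,0],0,-1],[[0,0,0],0,-1],[[0,0,0],0,-1],[[0,0,0],0,-1],[[0,0,0],0,-1],[[0,0,0],0,-1]])

```text
time_s: 9.87
tool_pos: [0.4933, -0.3801, 0.0141]
eef_rot: [3.132, 0.164, 0.009]
wrist_force: [-1.2, -0.5, 6.2]
opening: 0.0596
```

```bash
python3 plan.py k,k,.2,k
```

```text
t 9.87 p [ 0.4933 -0.3801  0.0141] yaw 0.105 tilt 0.0082 open 0.0596 F [-1.2 -0.5  6.2] q6 -0.86
k,k,.2,k -> [[0.002, 0.0023, -0.3718], 0.0] rows 4.5
```

>>> send_rows(steps=[[[0.002,0.002,-0.03],0,-1],[[0.002,0.002,-0.1],0,-1],[[0.002,0.002,-0.18],0,-1],[[0.002,0.002,-0.26],0,-1],[[0.002,0.002,-0.34],0,-1],[[0.002,0.002,-0.372],0,-1],[[0.002,0.002,-0.372],0,-1],[[0.002,0.002,-0.372],0,-1]])

```text
time_s: 10.53
tool_pos: [0.4933, -0.3801, 0.2005]
eef_rot: [3.131, 0.164, 0.01]
wrist_force: [0.6, -0.7, -2.9]
opening: 0.0589
```

```bash
python3 plan.py .5650,-.11,.2,.105 .6367,.1607,.2,.105
```

```text
t 10.53 p [ 0.4933 -0.3801  0.2005] yaw 0.105 tilt 0.0094 open 0.0589 F [ 0.6 -0.7 -2.9] q6 -0.86
.5650,-.11,.2,.105 -> [[0.199, -0.5222, -0.0014], np.float64(-0.0001)] rows 6.7
.6367,.1607,.2,.105 -> [[0.3983, -1.0456, -0.0038], np.float64(-0.0001)] rows 13.4
```

>>> send_rows(steps=[[[0.199,-0.522,-0.002],0,-1],[[0.199,-0.522,-0.002],0,-1],[[0.199,-0.522,-0.002],0,-1],[[0.199,-0.522,-0.002],0,-1],[[0.199,-0.522,-0.002],0,-1],[[0.199,-0.522,-0.002],0,-1],[[0.199,-0.522,-0.002],0,-1],[[0.199,-0.522,-0.002],0,-1]])

```text
time_s: 11.2
tool_pos: [0.5647, -0.1047, 0.1981]
eef_rot: [3.133, 0.17, 0.006]
wrist_force: [0.3, 0.1, -2.4]
opening: 0.0595
```

```bash
python3 plan.py .6367,.1607,.2,.105
```

```text
t 11.2 p [ 0.5647 -0.1047  0.1981] yaw 0.109 tilt 0.0053 open 0.0595 F [ 0.3  0.1 -2.4] q6 -0.39
.6367,.1607,.2,.105 -> [[0.2006, -0.5121, -0.0053], np.float64(0.0018)] rows 6.6
```

>>> send_rows(steps=[[[0.201,-0.512,-0.005],0.002,-1],[[0.201,-0.512,-0.005],0.002,-1],[[0.201,-0.512,-0.005],0.002,-1],[[0.201,-0.512,-0.005],0.002,-1],[[0.201,-0.512,-0.005],0.002,-1],[[0.201,-0.512,-0.005],0.002,-1],[[0.201,-0.512,-0.005],0.002,-1],[[0.201,-0.512,-0.005],0.002,-1]])

```text
time_s: 11.87
tool_pos: [0.6367, 0.1658, 0.1972]
eef_rot: [3.134, 0.17, 0.002]
wrist_force: [-1.0, 0.7, -2.3]
opening: 0.0593
```

>>> send_rows(steps=[[[0,0,0],0,-1],[[0,0,0],0,-1]])

```text
time_s: 12.03
tool_pos: [0.6356, 0.166, 0.1948]
eef_rot: [3.134, 0.171, -0.004]
wrist_force: [0.3, 0.6, -1.5]
opening: 0.0592
```

```bash
python3 plan.py .6367,.1607,.098,.105
```

```text
t 12.03 p [0.6356 0.166  0.1948] yaw 0.109 tilt 0.0042 open 0.0592 F [ 0.3  0.6 -1.5] q6 0.06
.6367,.1607,.098,.105 -> [[0.0015, 0.0103, 0.1937], np.float64(0.0022)] rows 2.3
```

>>> send_rows(steps=[[[0.002,0.011,0.05],0.002,-1],[[0.002,0.011,0.11],0.002,-1],[[0.002,0.011,0.16],0.002,-1],[[0.002,0.011,0.185],0.002,-1],[[0.002,0.011,0.193],0.002,-1],[[0.002,0.011,0.193],0.002,-1],[[0.002,0.011,0.193],0.002,-1],[[0.002,0.011,0.193],0.002,-1]])

```text
time_s: 12.7
tool_pos: [0.6377, 0.1601, 0.0995]
eef_rot: [3.134, 0.164, -0.002]
wrist_force: [0.1, -0.8, -2.2]
opening: 0.0593
```

```bash
python3 plan.py .6367,.1607,.094,.105
python3 - <<'E'
from h import *
for n in("side",): cv2.imwrite(f"pics/{n}5.png",cv2.resize(bot.capture(n)[60:240,180:400,::-1],None,fx=3,fy=3))
E
```

```text
t 12.7 p [0.6377 0.1601 0.0995] yaw 0.105 tilt 0.0032 open 0.0593 F [ 0.1 -0.8 -2.2] q6 0.05
.6367,.1607,.094,.105 -> [[-0.0018, -0.0015, 0.011], np.float64(-0.0001)] rows 0.1
```

View pics/side5.png

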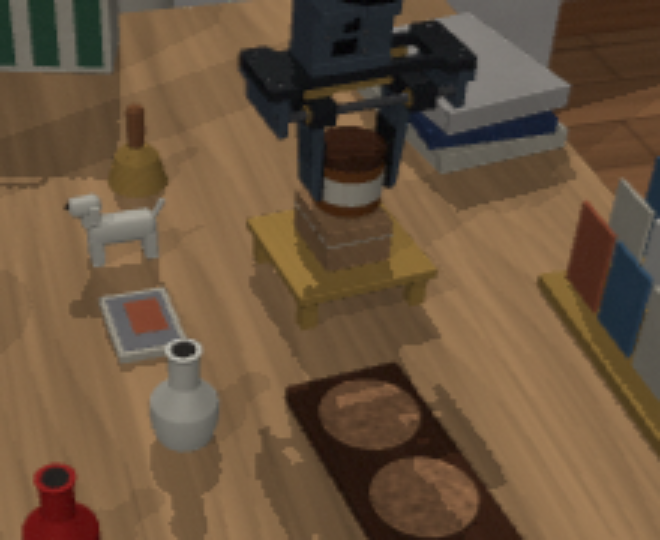

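Candle is centred a few mm above the box. Lowering gently.

>>> send_rows(steps=[[[-0.001,-0.001,0.006],0,-1],[[-0.001,-0.001,0.012],0,-1],[[-0.001,-0.001,0.012],0,-1],[[-0.001,-0.001,0.012],0,-1]])

```text
time_s: 13.08
tool_pos: [0.6375, 0.1608, 0.094]
eef_rot: [3.135, 0.165, 0.0]
wrist_force: [0.2, 0.6, 4.1]
opening: 0.0595
```

```bash
python3 plan.py .6367,.1607,.094,.105
```

```text
t 13.08 p [0.6375 0.1608 0.094 ] yaw 0.105 tilt 0.0028 open 0.0595 F [0.2 0.6 4.1] q6 0.05
.6367,.1607,.094,.105 -> [[-0.0017, -0.0, 0.0001], np.float64(0.0)] rows 0.0
```

>>> send_rows(steps=[[[0,0,0],0,1],[[0,0,0],0,1],[[0,0,0],0,1],[[0,0,0],0,1],[[0,0,-0.06],0,1],[[0,0,-0.12],0,1],[[0,0,-0.18],0,1],[[0,0,-0.2],0,1]])

```text
time_s: 13.75
tool_pos: [0.6392, 0.1613, 0.1984]
eef_rot: [3.135, 0.165, 0.009]
wrist_force: [0.1, -0.3, 0.4]
opening: 0.0911
```

```bash
python3 plan.py .453,.241,.15,1.575
```

```text
t 13.75 p [0.6392 0.1613 0.1984] yaw 0.105 tilt 0.0061 open 0.0911 F [ 0.1 -0.3  0.4] q6 0.05
.453,.241,.15,1.575 -> [[-0.3541, -0.1977, 0.0944], np.float64(-0.7349)] rows 11.8
```

>>> send_rows(steps=[[[-0.354,-0.198,0.06],-0.735,1],[[-0.354,-0.198,0.06],-0.735,1],[[-0.354,-0.198,0.06],-0.735,1],[[-0.354,-0.198,0.06],-0.735,1],[[-0.354,-0.198,0.06],-0.735,1],[[-0.354,-0.198,0.06],-0.735,1],[[-0.354,-0.198,0.06],-0.735,1],[[-0.354,-0.198,0.06],-0.735,1]])

```text
time_s: 14.42
tool_pos: [0.4522, 0.2415, 0.1671]
eef_rot: [2.664, 1.656, 0.003]
wrist_force: [0.6, 0.0, 0.3]
opening: 0.0911
```

```bash
python3 plan.py .453,.241,.14,1.575
```

```text
t 14.42 p [0.4522 0.2415 0.1671] yaw 1.112 tilt 0.0051 open 0.0911 F [0.6 0.  0.3] q6 -0.73
.453,.241,.14,1.575 -> [[-0.0001, 0.0017, 0.0543], np.float64(-0.2313)] rows 3.7
```

>>> send_rows(steps=[[[0,0.002,0.054],-0.231,1],[[0,0.002,0.054],-0.231,1],[[0,0.002,0.054],-0.231,1],[[0,0.002,0.054],-0.231,1],[[0,0.002,0.054],-0.231,1],[[0,0.002,0.054],-0.231,1],[[0,0.002,0.054],-0.231,1],[[0,0.002,0.054],-0.231,1]])

```text
time_s: 15.08
tool_pos: [0.4532, 0.241, 0.1402]
eef_rot: [2.217, 2.219, 0.001]
wrist_force: [-1.1, -0.3, 1.2]
opening: 0.0912
```

```bash
python3 plan.py .453,.241,.013,1.575
python3 - <<'E'
from h import *
for n in("side",): cv2.imwrite(f"pics/{n}6.png",cv2.resize(bot.capture(n)[60:240,160:360,::-1],None,fx=3,fy=3))
E
```

```text
t 15.08 p [0.4532 0.241  0.1402] yaw 1.572 tilt 0.0052 open 0.0912 F [-1.1 -0.3  1.2] q6 -1.19
.453,.241,.013,1.575 -> [[0.0008, -0.0015, 0.2543], np.float64(-0.0016)] rows 3.0
```

View pics/side6.png

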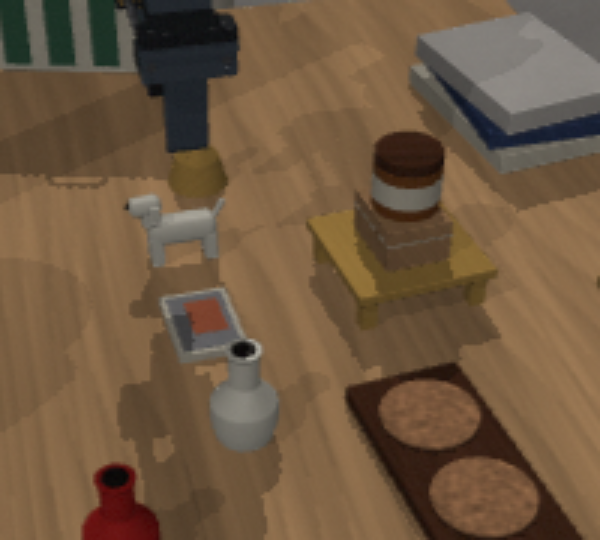

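>>> send_rows(steps=[[[0.001,-0.001,0.07],-0.001,1],[[0.001,-0.001,0.14],-0.001,1],[[0.001,-0.001,0.2],-0.001,1],[[0.001,-0.001,0.24],-0.001,1],[[0.001,-0.001,0.254],-0.001,1],[[0.001,-0.001,0.254],-0.001,1],[[0.001,-0.001,0.254],-0.001,1],[[0.001,-0.001,0.254],-0.001,1]])

```text
time_s: 15.8
tool_pos: [0.454, 0.2414, 0.0144]
eef_rot: [2.213, 2.221, 0.004]
wrist_force: [0.5, -0.7, -0.2]
opening: 0.0912
```

>>> send_rows(steps=[[[0,0,0],0,-1],[[0,0,0],0,-1],[[0,0,0],0,-1],[[0,0,0],0,-1],[[0,0,0],0,-1],[[0,0,0],0,-1],[[0,0,0],0,-1],[[0,0,0],0,-1]])

```text
time_s: 16.47
tool_pos: [0.454, 0.2414, 0.0144]
eef_rot: [2.214, 2.221, 0.004]
wrist_force: [0.4, 0.3, 0.2]
opening: 0.0405
```

```bash
python3 plan.py k,k,.15,k
```

```text
t 16.47 p [0.454  0.2414 0.0144] yaw 1.574 tilt 0.0064 open 0.0405 F [0.4 0.3 0.2] q6 -1.19
k,k,.15,k -> [[-0.0007, 0.0016, -0.2712], 0.0] rows 3.3
```

Still closing (40 mm, about 26 expected), so I'll wait.

>>> send_rows(steps=[[[0,0,0],0,-1],[[0,0,0],0,-1],[[0,0,0],0,-1],[[0,0,0],0,-1]])

```text
time_s: 16.8
tool_pos: [0.4538, 0.2413, 0.0143]
eef_rot: [2.214, 2.221, 0.003]
wrist_force: [-0.8, -1.3, -0.2]
opening: 0.0262
```

```bash
python3 plan.py k,k,.15,k
```

```text
t 16.8 p [0.4538 0.2413 0.0143] yaw 1.574 tilt 0.0061 open 0.0262 F [-0.8 -1.3 -0.2] q6 -1.19
k,k,.15,k -> [[-0.0007, 0.0015, -0.2714], 0.0] rows 3.3
```

>>> send_rows(steps=[[[0,0,0],0,-1],[[0,0,0],0,-1],[[0,0.001,-0.04],0,-1],[[0,0.001,-0.11],0,-1],[[0,0.001,-0.19],0,-1],[[0,0.001,-0.27],0,-1],[[0,0.001,-0.27],0,-1],[[0,0.001,-0.27],0,-1]])

```text
time_s: 17.47
tool_pos: [0.4547, 0.2422, 0.1512]
eef_rot: [2.212, 2.22, 0.01]
wrist_force: [0.0, -0.4, -3.1]
opening: 0.0259
```

```bash
python3 plan.py .6104,-.1326,.16,1.678
```

```text
t 17.47 p [0.4547 0.2422 0.1512] yaw 1.574 tilt 0.0096 open 0.0259 F [ 0.  -0.4 -3.1] q6 -1.19
.6104,-.1326,.16,1.678 -> [[-0.7506, 0.3091, -0.0139], np.float64(-0.0519)] rows 9.7
```

>>> send_rows(steps=[[[-0.75,0.309,-0.014],-0.052,-1],[[-0.75,0.309,-0.014],-0.052,-1],[[-0.75,0.309,-0.014],-0.052,-1],[[-0.75,0.309,-0.014],-0.052,-1],[[-0.75,0.309,-0.014],-0.052,-1],[[-0.75,0.309,-0.014],-0.052,-1],[[-0.75,0.309,-0.014],-0.052,-1],[[-0.75,0.309,-0.014],-0.052,-1]])

```text
time_s: 18.13
tool_pos: [0.5809, -0.0653, 0.1561]
eef_rot: [2.096, 2.333, 0.007]
wrist_force: [2.0, 0.5, -2.9]
opening: 0.0254
```

>>> send_rows(steps=[[[-0.19,0.08,0],0,-1],[[-0.19,0.08,0],0,-1],[[-0.19,0.08,0],0,-1],[[-0.19,0.08,0],0,-1],[[-0.19,0.08,0],0,-1]])

```text
time_s: 18.55
tool_pos: [0.63, -0.1562, 0.1539]
eef_rot: [2.1, 2.334, 0.005]
wrist_force: [0.2, 0.8, -3.4]
opening: 0.0256
```

```bash
python3 plan.py .61,-.1326,.16,1.678
```

```text
t 18.55 p [ 0.63   -0.1562  0.1539] yaw 1.676 tilt 0.0036 open 0.0256 F [ 0.2  0.8 -3.4] q6 -2.01
.61,-.1326,.16,1.678 -> [[0.0513, -0.0348, -0.0124], np.float64(-0.0009)] rows 0.8
```

>>> send_rows(steps=[[[0.051,-0.035,0],0,-1],[[0.051,-0.035,0.03],0,-1],[[0.051,-0.035,0.1],0,-1],[[0.051,-0.035,0.16],0,-1],[[0.051,-0.035,0.21],0,-1],[[0.051,-0.035,0.228],0,-1],[[0.051,-0.035,0.228],0,-1],[[0.051,-0.035,0.228],0,-1]])

```text
time_s: 19.22
tool_pos: [0.6101, -0.132, 0.04]
eef_rot: [2.1, 2.335, 0.004]
wrist_force: [0.4, 0.2, -1.8]
opening: 0.026
```

```bash
python3 plan.py .61,-.1326,.034,1.678
python3 - <<'E'
from h import *
for n in("side",): cv2.imwrite(f"pics/{n}7.png",cv2.resize(bot.capture(n)[120:290,200:400,::-1],None,fx=3,fy=3))
E
```

```text
t 19.22 p [ 0.6101 -0.132   0.04  ] yaw 1.677 tilt 0.0029 open 0.026 F [ 0.4  0.2 -1.8] q6 -1.99
.61,-.1326,.034,1.678 -> [[-0.0013, -0.0003, 0.012], np.float64(-0.0006)] rows 0.1
```

View pics/side7.png

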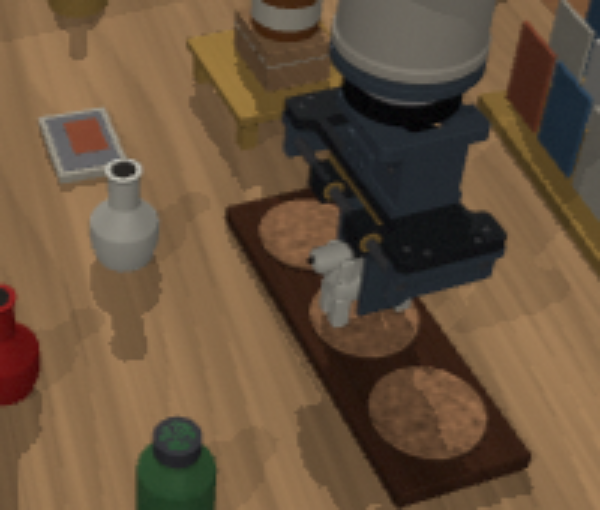

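The dog hangs level just above the middle coaster. Lowering.

>>> send_rows(steps=[[[-0.001,0,0.007],0,-1],[[-0.001,0,0.013],0,-1],[[-0.001,0,0.013],0,-1],[[-0.001,0,0.013],0,-1]])

```text
time_s: 19.6
tool_pos: [0.611, -0.1329, 0.0348]
eef_rot: [2.099, 2.333, 0.006]
wrist_force: [-0.7, 0.3, -3.1]
opening: 0.0259
```

```bash
python3 plan.py k,k,.034,k
```

```text
t 19.6 p [ 0.611  -0.1329  0.0348] yaw 1.676 tilt 0.0049 open 0.0259 F [-0.7  0.3 -3.1] q6 -1.99
k,k,.034,k -> [[-0.0, -0.0, 0.0015], 0.0] rows 0.0
```

>>> send_rows(steps=[[[-0.001,0,0.004],0,-1],[[-0.001,0,0.004],0,-1],[[-0.001,0,0.004],0,-1]])

```text
time_s: 19.85
tool_pos: [0.6113, -0.1332, 0.0341]
eef_rot: [2.098, 2.333, 0.007]
wrist_force: [-5.1, 4.3, 17.2]
opening: 0.026
```

```bash
python3 plan.py k,k,.034,k
```

```text
t 19.85 p [ 0.6113 -0.1332  0.0341] yaw 1.677 tilt 0.0058 open 0.026 F [-5.1  4.3 17.2] q6 -1.99
k,k,.034,k -> [[-0.0, -0.0, 0.0001], 0.0] rows 0.0
```

>>> send_rows(steps=[[[0,0,0],0,1],[[0,0,0],0,1],[[0,0,0],0,1],[[0,0,0],0,1],[[0,0,-0.05],0,1],[[0,0,-0.13],0,1],[[0,0,-0.21],0,1],[[0,0,-0.28],0,1]])

```text
time_s: 20.52
tool_pos: [0.6104, -0.1334, 0.1762]
eef_rot: [2.098, 2.333, 0.007]
wrist_force: [0.8, -0.4, 0.4]
opening: 0.0762
```

```bash
python3 plan.py .457,-.0096,.15,1.6
```

```text
t 20.52 p [ 0.6104 -0.1334  0.1762] yaw 1.676 tilt 0.0062 open 0.0762 F [ 0.8 -0.4  0.4] q6 -1.99
.457,-.0096,.15,1.6 -> [[0.2785, -0.2794, 0.0507], np.float64(0.0382)] rows 4.8
```

>>> send_rows(steps=[[[0.279,-0.279,0.03],0.038,1],[[0.279,-0.279,0.03],0.038,1],[[0.279,-0.279,0.03],0.038,1],[[0.279,-0.279,0.03],0.038,1],[[0.279,-0.279,0.03],0.038,1],[[0.279,-0.279,0.03],0.038,1],[[0.279,-0.279,0.03],0.038,1],[[0.279,-0.279,0.03],0.038,1]])

```text
time_s: 21.18
tool_pos: [0.4579, -0.0095, 0.1607]
eef_rot: [2.184, 2.251, 0.008]
wrist_force: [0.6, -0.5, -0.1]
opening: 0.0913
```

```bash
python3 plan.py .457,-.0096,.012,1.6
python3 - <<'E'
from h import *
for n in("side","top"): cv2.imwrite(f"pics/{n}8.png",cv2.resize(bot.capture(n)[100:290,150:400,::-1],None,fx=3,fy=3))
E
```

```text
t 21.18 p [ 0.4579 -0.0095  0.1607] yaw 1.601 tilt 0.0073 open 0.0913 F [ 0.6 -0.5 -0.1] q6 -1.75
.457,-.0096,.012,1.6 -> [[-0.0002, -0.0039, 0.2973], np.float64(0.0004)] rows 3.6
```

View pics/side8.png

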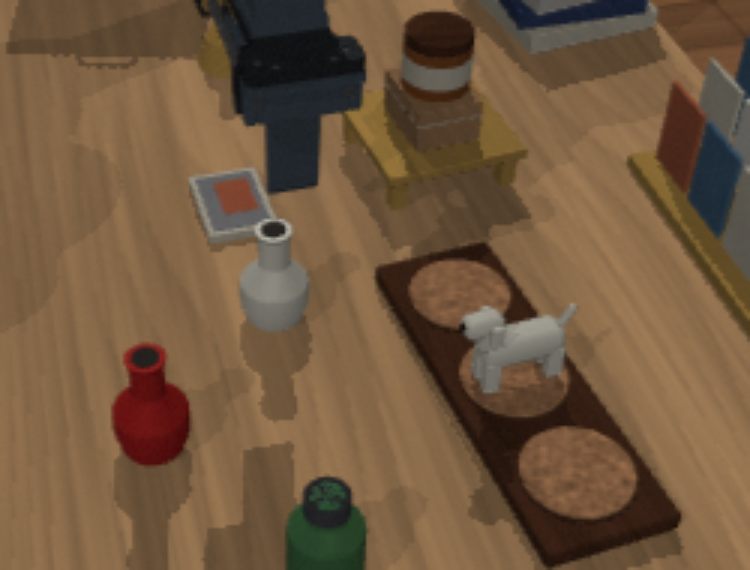

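>>> send_rows(steps=[[[0,-0.004,0.05],0,1],[[0,-0.004,0.12],0,1],[[0,-0.004,0.19],0,1],[[0,-0.004,0.25],0,1],[[0,-0.004,0.28],0,1],[[0,-0.004,0.296],0,1],[[0,-0.004,0.296],0,1],[[0,-0.004,0.296],0,1]])

```text
time_s: 21.95
tool_pos: [0.4578, -0.0102, 0.0126]
eef_rot: [2.186, 2.25, 0.008]
wrist_force: [0.5, -0.1, -0.1]
opening: 0.0912
```

>>> send_rows(steps=[[[0,0,0],0,-1],[[0,0,0],0,-1],[[0,0,0],0,-1],[[0,0,0],0,-1],[[0,0,0],0,-1],[[0,0,0],0,-1],[[0,0,0],0,-1],[[0,0,0],0,-1]])

```text
time_s: 22.62
tool_pos: [0.4579, -0.0102, 0.0128]
eef_rot: [2.186, 2.249, 0.008]
wrist_force: [-0.9, 0.9, 7.1]
opening: 0.0531
```

```bash
python3 plan.py k,k,.14,k
```

```text
t 22.62 p [ 0.4579 -0.0102  0.0128] yaw 1.599 tilt 0.0074 open 0.0531 F [-0.9  0.9  7.1] q6 -1.76
k,k,.14,k -> [[0.0, 0.0019, -0.2543], 0.0] rows 3.0
```

>>> send_rows(steps=[[[0,0.002,-0.03],0,-1],[[0,0.002,-0.1],0,-1],[[0,0.002,-0.18],0,-1],[[0,0.002,-0.25],0,-1],[[0,0.002,-0.27],0,-1],[[0,0.002,-0.27],0,-1],[[0,0.002,-0.27],0,-1]])

```text
time_s: 23.2
tool_pos: [0.4578, -0.0102, 0.1477]
eef_rot: [2.185, 2.249, 0.009]
wrist_force: [-0.9, 1.0, -2.6]
opening: 0.0528
```

```bash
python3 plan.py .6,-.0381,.15,1.678
```

```text
t 23.2 p [ 0.4578 -0.0102  0.1477] yaw 1.6 tilt 0.0081 open 0.0528 F [-0.9  1.  -2.6] q6 -1.75
.6,-.0381,.15,1.678 -> [[-0.0639, 0.2827, -0.0022], np.float64(-0.0392)] rows 3.5
```

>>> send_rows(steps=[[[-0.064,0.283,-0.002],-0.039,-1],[[-0.064,0.283,-0.002],-0.039,-1],[[-0.064,0.283,-0.002],-0.039,-1],[[-0.064,0.283,-0.002],-0.039,-1],[[-0.064,0.283,-0.002],-0.039,-1],[[-0.064,0.283,-0.002],-0.039,-1],[[-0.064,0.283,-0.002],-0.039,-1],[[-0.064,0.283,-0.002],-0.039,-1]])

```text
time_s: 23.87
tool_pos: [0.5986, -0.0378, 0.1487]
eef_rot: [2.097, 2.334, 0.007]
wrist_force: [0.2, -0.1, -1.9]
opening: 0.0529
```

```bash
python3 plan.py .6,-.0381,.037,1.678
```

```text
t 23.87 p [ 0.5986 -0.0378  0.1487] yaw 1.678 tilt 0.0055 open 0.0529 F [ 0.2 -0.1 -1.9] q6 -1.84
.6,-.0381,.037,1.678 -> [[-0.001, 0.0016, 0.2235], np.float64(-0.0002)] rows 2.7
```

>>> send_rows(steps=[[[-0.001,0.001,0.05],0,-1],[[-0.001,0.001,0.12],0,-1],[[-0.001,0.001,0.18],0,-1],[[-0.001,0.001,0.21],0,-1],[[-0.001,0.001,0.222],0,-1],[[-0.001,0.001,0.222],0,-1],[[-0.001,0.001,0.222],0,-1],[[-0.001,0.001,0.222],0,-1]])

```text
time_s: 24.53
tool_pos: [0.6004, -0.0382, 0.0391]
eef_rot: [2.096, 2.333, 0.008]
wrist_force: [0.4, 0.4, -2.1]
opening: 0.0526
```

```bash
python3 plan.py .6,-.0381,.0328,1.678
```

```text
t 24.53 p [ 0.6004 -0.0382  0.0391] yaw 1.678 tilt 0.0074 open 0.0526 F [ 0.4  0.4 -2.1] q6 -1.84
.6,-.0381,.0328,1.678 -> [[0.0004, -0.0008, 0.0126], np.float64(-0.0002)] rows 0.2
```

>>> send_rows(steps=[[[0,-0.001,0.007],0,-1],[[0,-0.001,0.014],0,-1],[[0,-0.001,0.014],0,-1],[[0,-0.001,0.014],0,-1]])

```text
time_s: 24.87
tool_pos: [0.6007, -0.0385, 0.0328]
eef_rot: [2.095, 2.332, 0.01]
wrist_force: [1.1, -0.7, 4.3]
opening: 0.0527
```

```bash
python3 plan.py .6,-.0381,.0328,1.678
```

```text
t 24.87 p [ 0.6007 -0.0385  0.0328] yaw 1.678 tilt 0.0093 open 0.0527 F [ 1.1 -0.7  4.3] q6 -1.84
.6,-.0381,.0328,1.678 -> [[0.0009, -0.0014, 0.0], np.float64(-0.0002)] rows 0.0
```

Seated. Release and rise.

>>> send_rows(steps=[[[0,0,0],0,1],[[0,0,0],0,1],[[0,0,0],0,1],[[0,0,0],0,1],[[0,0,-0.05],0,1],[[0,0,-0.13],0,1],[[0,0,-0.21],0,1],[[0,0,-0.3],0,1]])

```text
time_s: 25.53
tool_pos: [0.5986, -0.0383, 0.1807]
eef_rot: [2.096, 2.333, 0.008]
wrist_force: [0.5, -0.0, 0.0]
opening: 0.0915
```

```bash
python3 plan.py .49,.3635,.19,1.678 .49,.20,.19,1.678;python3 - <<'E'
from h import *
for n in("side",): cv2.imwrite(f"pics/{n}9.png",cv2.resize(bot.capture(n)[100:290,150:400,::-1],None,fx=3,fy=3))
E
```

```text
t 25.53 p [ 0.5986 -0.0383  0.1807] yaw 1.678 tilt 0.0077 open 0.0915 F [ 0.5 -0.   0. ] q6 -1.84
.49,.3635,.19,1.678 -> [[0.8222, -0.1301, -0.0201], np.float64(-0.0002)] rows 10.0
.49,.20,.19,1.678 -> [[0.4971, -0.165, -0.0202], np.float64(-0.0002)] rows 6.3
```

View pics/side9.png

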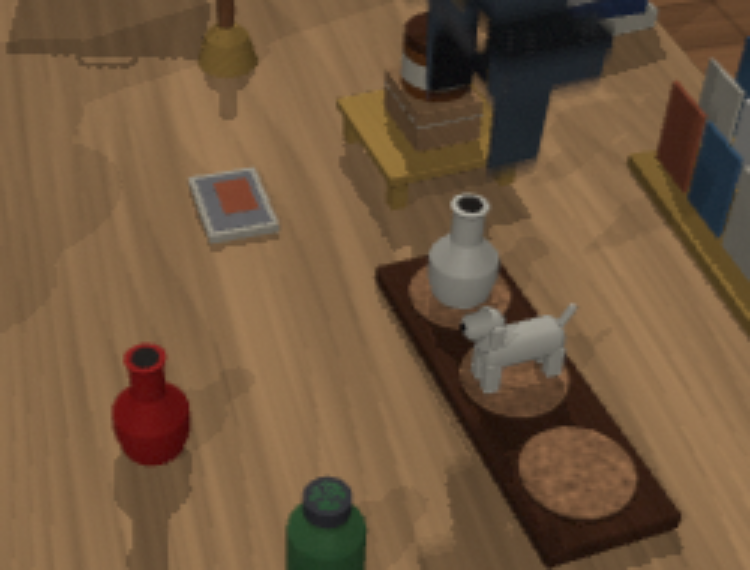

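>>> send_rows(steps=[[[0.497,-0.165,-0.03],0,1],[[0.497,-0.165,-0.03],0,1],[[0.497,-0.165,-0.03],0,1],[[0.497,-0.165,-0.03],0,1],[[0.497,-0.165,-0.03],0,1],[[0.497,-0.165,-0.03],0,1],[[0.497,-0.165,-0.03],0,1],[[0.497,-0.165,-0.03],0,1]])

```text
time_s: 26.25
tool_pos: [0.492, 0.2021, 0.2021]
eef_rot: [2.086, 2.33, 0.018]
wrist_force: [-0.2, -0.0, -0.1]
opening: 0.0912
```

```bash
python3 plan.py .49,.3635,.15,1.678; python3 chk.py bell 0 .49 .3635; python3 chk.py vase .02 .6 -.038; python3 chk.py dog .02 .61 -.1326 3.24
```

```text
t 26.25 p [0.492  0.2021 0.2021] yaw 1.681 tilt 0.0186 open 0.0912 F [-0.2 -0.  -0.1] q6 -1.4
.49,.3635,.15,1.678 -> [[0.3216, 0.0297, 0.1039], np.float64(0.0017)] rows 4.1
bell ['top', 'side'] [0.4893 0.3629] 0.56
bell ['top'] [0.49   0.3635] 1.0
bell ['side'] [0.4893 0.3629] 0.119
vase ['top', 'side'] [ 0.5989 -0.037 ] 0.079
vase ['top'] [ 0.5988 -0.0369] 0.076
vase ['side'] [ 0.5988 -0.0376] 0.081
dog ['top', 'side'] [ 0.6103 -0.132   3.2568] 0.176
dog ['top'] [ 0.6109 -0.1315  3.2565] 0.15
dog ['side'] [ 0.6096 -0.1344  3.2132] 0.188
```

>>> send_rows(steps=[[[0.322,0.03,0.104],0.002,1],[[0.322,0.03,0.104],0.002,1],[[0.322,0.03,0.104],0.002,1],[[0.322,0.03,0.104],0.002,1],[[0.322,0.03,0.104],0.002,1],[[0.322,0.03,0.104],0.002,1],[[0.322,0.03,0.104],0.002,1],[[0.322,0.03,0.104],0.002,1]])

```text
time_s: 27.52
tool_pos: [0.4926, 0.3598, 0.1499]
eef_rot: [2.096, 2.32, 0.018]
wrist_force: [-0.1, -0.2, 0.2]
opening: 0.0915
```

```bash
python3 plan.py .49,.3632,.048,1.678;python3 - <<'E'
from h import *
for n in("side","top"): 
  u=px(n,[.49,.36,.08]).astype(int); print(u)
  cv2.imwrite(f"pics/{n}10.png",cv2.resize(bot.capture(n)[max(0,u[1]-70):u[1]+70,max(0,u[0]-90):u[0]+90,::-1],None,fx=4,fy=4))
E
```

```text
t 27.52 p [0.4926 0.3598 0.1499] yaw 1.673 tilt 0.0188 open 0.0915 F [-0.1 -0.2  0.2] q6 -1.13
.49,.3632,.048,1.678 -> [[0.0081, -0.0082, 0.2037], np.float64(-0.0027)] rows 2.4
[224  96]
[105 204]
```

View pics/side10.png

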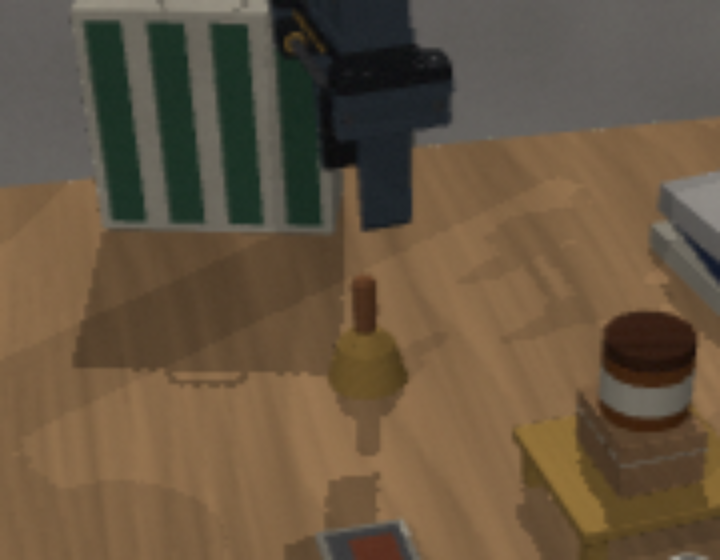

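>>> send_rows(steps=[[[0.008,-0.008,0.03],-0.003,1],[[0.008,-0.008,0.08],-0.003,1],[[0.008,-0.008,0.14],-0.003,1],[[0.008,-0.008,0.18],-0.003,1],[[0.008,-0.008,0.2],-0.003,1],[[0.008,-0.008,0.204],-0.003,1],[[0.008,-0.008,0.204],-0.003,1],[[0.008,-0.008,0.204],-0.003,1]])

```text
time_s: 28.28
tool_pos: [0.4911, 0.3633, 0.0494]
eef_rot: [2.089, 2.325, 0.021]
wrist_force: [-0.1, 0.1, 0.1]
opening: 0.0912
```

>>> send_rows(steps=[[[0,0,0],0,-1],[[0,0,0],0,-1],[[0,0,0],0,-1],[[0,0,0],0,-1],[[0,0,0],0,-1],[[0,0,0],0,-1],[[0,0,0],0,-1],[[0,0,0],0,-1]])

```text
time_s: 28.95
tool_pos: [0.4911, 0.3632, 0.0493]
eef_rot: [2.089, 2.325, 0.021]
wrist_force: [-0.5, -0.1, -0.8]
opening: 0.0409
```

>>> send_rows(steps=[[[0,0,0],0,-1],[[0,0,0],0,-1],[[0,0,0],0,-1],[[0,0,0],0,-1],[[0,0,0],0,-1],[[0,0,0],0,-1],[[0,0,0],0,-1],[[0,0,0],0,-1]])

```text
time_s: 29.62
tool_pos: [0.491, 0.3632, 0.0493]
eef_rot: [2.089, 2.325, 0.021]
wrist_force: [0.6, 0.5, -2.6]
opening: 0.0172
```

```bash
python3 plan.py k,k,.18,k
```

```text
t 29.62 p [0.491  0.3632 0.0493] yaw 1.678 tilt 0.0203 open 0.0172 F [ 0.6  0.5 -2.6] q6 -1.12
k,k,.18,k -> [[-0.0007, 0.0053, -0.2614], 0.0] rows 3.1
```

>>> send_rows(steps=[[[-0.001,0.005,-0.02],0,-1],[[-0.001,0.005,-0.08],0,-1],[[-0.001,0.005,-0.15],0,-1],[[-0.001,0.005,-0.22],0,-1],[[-0.001,0.005,-0.29],0,-1],[[-0.001,0.005,-0.3],0,-1],[[-0.001,0.005,-0.3],0,-1]])

```text
time_s: 30.2
tool_pos: [0.4918, 0.3638, 0.2026]
eef_rot: [2.088, 2.324, 0.029]
wrist_force: [-0.7, -0.4, -2.5]
opening: 0.0171
```

```bash
python3 plan.py .545,.07,.2,1.678 .62,-.227,.2,1.678;python3 - <<'E'
from h import *
for n in("side",): 
  u=px(n,[.49,.36,.15]).astype(int); print(u)
  cv2.imwrite(f"pics/{n}11.png",cv2.resize(bot.capture(n)[max(0,u[1]-70):u[1]+70,max(0,u[0]-90):u[0]+90,::-1],None,fx=4,fy=4))
E
```

```text
t 30.2 p [0.4918 0.3638 0.2026] yaw 1.678 tilt 0.025 open 0.0171 F [-0.7 -0.4 -2.5] q6 -1.13
.545,.07,.2,1.678 -> [[-0.5956, 0.0431, 0.0065], np.float64(-0.0002)] rows 7.2
.62,-.227,.2,1.678 -> [[-1.2022, 0.1289, 0.009], np.float64(-0.0002)] rows 14.5
[223  74]
```

View pics/side11.png

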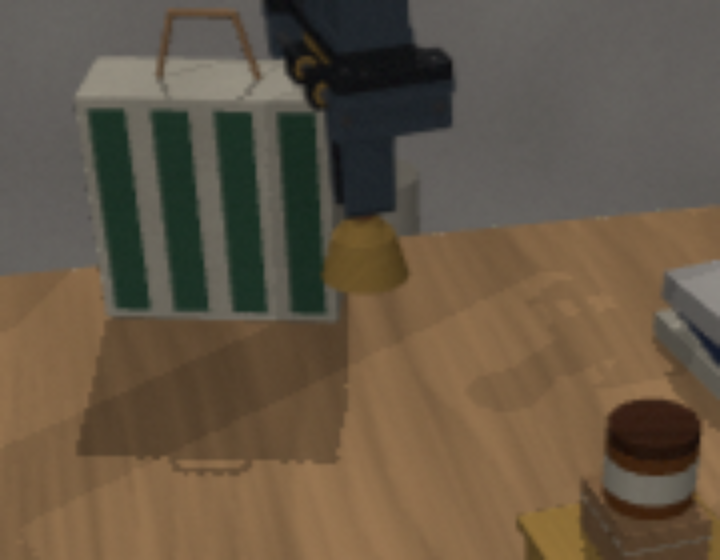

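Bell is held upright. Carrying it in two legs.

>>> send_rows(steps=[[[-0.596,0.043,0.006],0,-1],[[-0.596,0.043,0.006],0,-1],[[-0.596,0.043,0.006],0,-1],[[-0.596,0.043,0.006],0,-1],[[-0.596,0.043,0.006],0,-1],[[-0.596,0.043,0.006],0,-1],[[-0.596,0.043,0.006],0,-1],[[-0.596,0.043,0.006],0,-1]])

```text
time_s: 30.92
tool_pos: [0.544, 0.0637, 0.1968]
eef_rot: [2.093, 2.322, 0.019]
wrist_force: [0.9, 0.3, -2.2]
opening: 0.0169
```

```bash
python3 plan.py  .62,-.227,.2,1.678
```

```text
t 30.92 p [0.544  0.0637 0.1968] yaw 1.674 tilt 0.0196 open 0.0169 F [ 0.9  0.3 -2.2] q6 -1.67
.62,-.227,.2,1.678 -> [[-0.5941, 0.0913, -0.0028], np.float64(-0.0019)] rows 7.2
```

>>> send_rows(steps=[[[-0.594,0.091,-0.003],-0.002,-1],[[-0.594,0.091,-0.003],-0.002,-1],[[-0.594,0.091,-0.003],-0.002,-1],[[-0.594,0.091,-0.003],-0.002,-1],[[-0.594,0.091,-0.003],-0.002,-1],[[-0.594,0.091,-0.003],-0.002,-1],[[-0.594,0.091,-0.003],-0.002,-1],[[-0.594,0.091,-0.003],-0.002,-1]])

```text
time_s: 31.58
tool_pos: [0.6199, -0.2321, 0.198]
eef_rot: [2.093, 2.324, 0.017]
wrist_force: [-0.6, 0.0, -1.8]
opening: 0.0171
```

>>> send_rows(steps=[[[0,0,0],0,-1],[[0,0,0],0,-1],[[0,0,0],0,-1]])

```text
time_s: 31.83
tool_pos: [0.619, -0.2308, 0.1967]
eef_rot: [2.094, 2.326, 0.016]
wrist_force: [-0.6, 0.4, -1.5]
opening: 0.017
```

```bash
python3 plan.py  .6205,-.227,.074,1.678
```

```text
t 31.83 p [ 0.619  -0.2308  0.1967] yaw 1.675 tilt 0.0156 open 0.017 F [-0.6  0.4 -1.5] q6 -2.13
.6205,-.227,.074,1.678 -> [[0.0078, -0.0, 0.2455], np.float64(-0.0013)] rows 2.9
```

>>> send_rows(steps=[[[0.008,0,0.05],-0.001,-1],[[0.008,0,0.12],-0.001,-1],[[0.008,0,0.19],-0.001,-1],[[0.008,0,0.23],-0.001,-1],[[0.008,0,0.243],-0.001,-1],[[0.008,0,0.243],-0.001,-1],[[0.008,0,0.243],-0.001,-1],[[0.008,0,0.243],-0.001,-1]])

```text
time_s: 32.5
tool_pos: [0.6215, -0.2268, 0.0771]
eef_rot: [2.09, 2.327, 0.017]
wrist_force: [0.4, -0.3, -1.6]
opening: 0.0174
```

```bash
python3 plan.py  .6205,-.227,.0693,1.678;python3 - <<'E'
from h import *
for n in("side",): 
  u=px(n,[.61,-.2,.08]).astype(int)
  cv2.imwrite(f"pics/{n}12.png",cv2.resize(bot.capture(n)[max(0,u[1]-70):u[1]+70,max(0,u[0]-90):u[0]+90,::-1],None,fx=4,fy=4))
E
```

```text
t 32.5 p [ 0.6215 -0.2268  0.0771] yaw 1.678 tilt 0.018 open 0.0174 F [ 0.4 -0.3 -1.6] q6 -2.13
.6205,-.227,.0693,1.678 -> [[-0.0001, -0.0023, 0.0156], np.float64(0.0)] rows 0.2
```

View pics/side12.png

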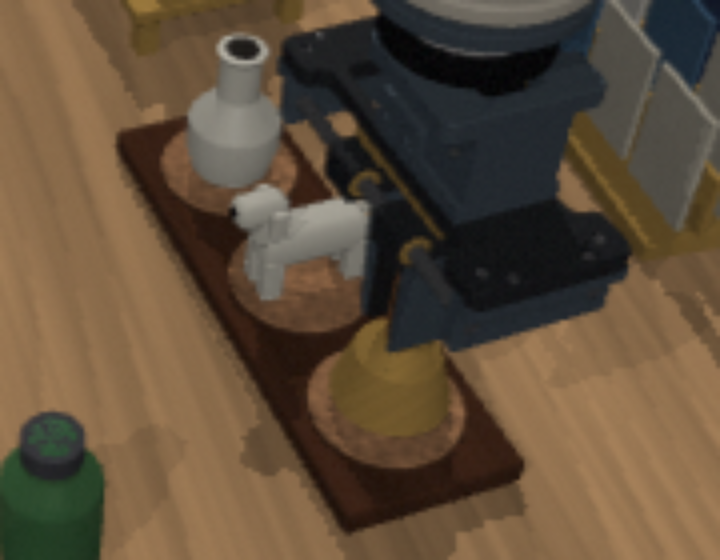

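>>> send_rows(steps=[[[0,-0.002,0.008],0,-1],[[0,-0.002,0.014],0,-1],[[0,-0.002,0.016],0,-1],[[0,-0.002,0.016],0,-1],[[0,-0.002,0.016],0,-1]])

```text
time_s: 32.97
tool_pos: [0.6207, -0.2272, 0.0693]
eef_rot: [2.09, 2.326, 0.017]
wrist_force: [0.2, -1.5, 0.1]
opening: 0.0168
```

```bash
python3 plan.py  .6205,-.227,.0693,1.678
```

```text
t 32.97 p [ 0.6207 -0.2272  0.0693] yaw 1.678 tilt 0.0184 open 0.0168 F [ 0.2 -1.5  0.1] q6 -2.13
.6205,-.227,.0693,1.678 -> [[0.0005, -0.0003, -0.0001], np.float64(-0.0002)] rows 0.0
```

Weight is off the gripper. Release, rise, and back away toward the robot.

>>> send_rows(steps=[[[0,0,0],0,1],[[0,0,0],0,1],[[0,0,0],0,1],[[0,0,0],0,1],[[0,0,-0.05],0,1],[[0,0,-0.13],0,1],[[0,0,-0.21],0,1],[[0,0,-0.28],0,1]])

```text
time_s: 33.63
tool_pos: [0.6181, -0.227, 0.2116]
eef_rot: [2.089, 2.326, 0.018]
wrist_force: [1.2, 0.1, -0.3]
opening: 0.0677
```

```bash
python3 plan.py  .4,-.5,.24,1.678
```

```text
t 33.63 p [ 0.6181 -0.227   0.2116] yaw 1.678 tilt 0.0189 open 0.0677 F [ 1.2  0.1 -0.3] q6 -2.13
.4,-.5,.24,1.678 -> [[-0.4966, -0.4909, -0.064], np.float64(-0.0001)] rows 8.4
```

>>> send_rows(steps=[[[-0.497,-0.491,-0.064],0,1],[[-0.497,-0.491,-0.064],0,1],[[-0.497,-0.491,-0.064],0,1],[[-0.497,-0.491,-0.064],0,1],[[-0.497,-0.491,-0.064],0,1],[[-0.497,-0.491,-0.064],0,1],[[-0.497,-0.491,-0.064],0,1],[[-0.497,-0.491,-0.064],0,1]])

```text
time_s: 34.3
tool_pos: [0.4093, -0.4878, 0.2388]
eef_rot: [2.089, 2.325, 0.018]
wrist_force: [0.5, -0.6, -0.4]
opening: 0.0911
```

>>> send_rows(steps=[[[0,0,0],0,1],[[0,0,0],0,1],[[0,0,0],0,1]])

```text
time_s: 34.55
tool_pos: [0.4094, -0.4875, 0.2386]
eef_rot: [2.09, 2.325, 0.018]
wrist_force: [0.5, 0.2, -0.6]
opening: 0.0912
```

```bash
python3 chk.py gift_box .04 .636 .16 .105; python3 chk.py candle .08 .637 .16; python3 chk.py vase .02 .6 -.038; python3 chk.py dog .02 .61 -.1326 3.24; python3 chk.py bell .02 .62 -.227; python3 chk.py diffuser 0 .434 -.26
python3 - <<'E'
from h import *
a=[bot.capture(n)[90:290,s:s+260,::-1] for n,s in(("side",190),("top",160))]
cv2.imwrite("pics/fin.png",cv2.resize(np.vstack(a),None,fx=1.5,fy=1.5))
cv2.imwrite("pics/fins.png",cv2.resize(a[0],None,fx=3,fy=3));cv2.imwrite("pics/fint.png",cv2.resize(a[1],None,fx=3,fy=3))
E
```

```text
top none
gift_box ['side'] [0.636 0.16  0.105] 1.0
gift_box ['side'] [0.636 0.16  0.105] 1.0
side none
candle ['top'] [0.6373 0.1605] 0.066
candle ['top'] [0.6373 0.1605] 0.066
vase ['top', 'side'] [ 0.5999 -0.037 ] 0.532
vase ['top'] [ 0.5999 -0.037 ] 0.063
vase ['side'] [ 0.6   -0.038] 1.0
side none
dog ['top'] [ 0.6106 -0.1311  3.2628] 0.128
dog ['top'] [ 0.6106 -0.1311  3.2628] 0.128
bell ['top', 'side'] [ 0.6191 -0.2268] 0.499
bell ['top'] [ 0.6185 -0.2264] 0.065
bell ['side'] [ 0.6649 -0.1809] 0.922
diffuser ['top', 'side'] [ 0.4337 -0.2596] 0.532
diffuser ['top'] [ 0.4359 -0.2585] 0.322
diffuser ['side'] [ 0.4307 -0.2584] 0.74
```

View pics/fins.png

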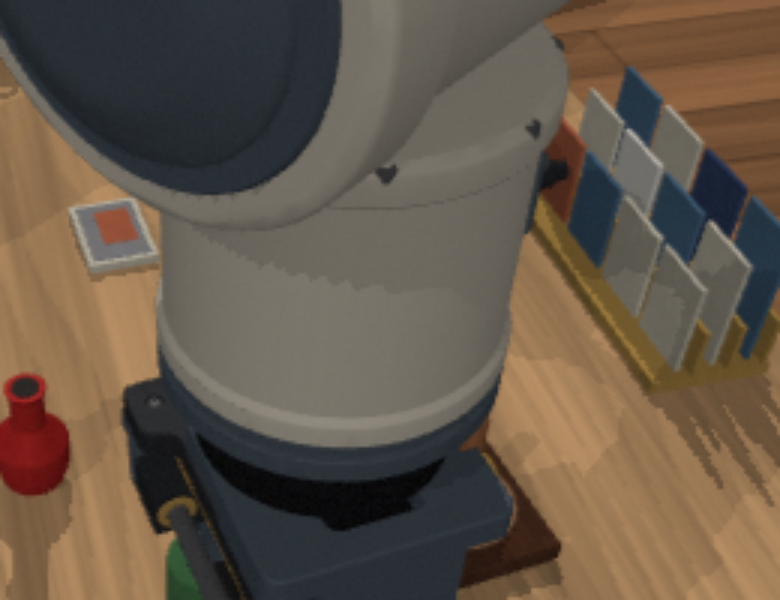

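View pics/fint.png

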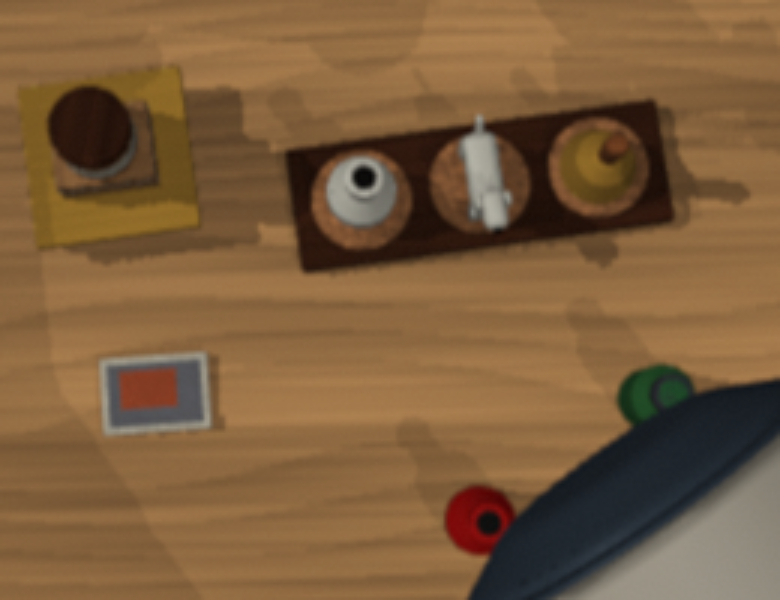

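The top view shows everything in place, but the arm hides the side view. I'll move it back toward its start pose for a clear last look.

>>> send_rows(steps=[[[-0.15,-0.45,-0.04],0,1],[[-0.15,-0.45,-0.04],0,1],[[-0.15,-0.45,-0.04],0,1],[[-0.15,-0.45,-0.04],0,1],[[-0.15,-0.45,-0.04],0,1],[[-0.15,-0.45,-0.04],0,1],[[-0.15,-0.45,-0.04],0,1],[[-0.15,-0.45,-0.04],0,1]])

```text
time_s: 36.52
tool_pos: [0.1918, -0.587, 0.2549]
eef_rot: [2.092, 2.322, 0.018]
wrist_force: [1.0, 0.3, -0.2]
opening: 0.0912
```

>>> send_rows(steps=[[[0,0,0],0,1],[[0,0,0],0,1],[[0,0,0],0,1]])

```text
time_s: 36.77
tool_pos: [0.1928, -0.5865, 0.2548]
eef_rot: [2.091, 2.324, 0.018]
wrist_force: [-0.2, -0.2, 0.1]
opening: 0.0913
```

```bash
python3 chk.py gift_box .04 .636 .16 .105; python3 chk.py candle .08 .637 .16; python3 chk.py vase .02 .6 -.038; python3 chk.py dog .02 .61 -.1326 3.24; python3 chk.py bell .02 .62 -.227; python3 chk.py diffuser 0 .434 -.26
python3 - <<'E'
from h import *
a=bot.capture("side")[90:290,190:450,::-1]
cv2.imwrite("pics/fins2.png",cv2.resize(a,None,fx=3,fy=3))
E
python3 plan.py
```

```text
gift_box ['top', 'side'] [0.6359 0.1591 0.0967] 0.497
gift_box ['top'] [0.6357 0.1599 0.1095] 0.65
gift_box ['side'] [0.6356 0.1574 0.122 ] 0.338
candle ['top', 'side'] [0.638  0.1616] 0.062
candle ['top'] [0.638  0.1617] 0.036
candle ['side'] [0.6384 0.1622] 0.084
vase ['top', 'side'] [ 0.5985 -0.0376] 0.528
vase ['top'] [ 0.6   -0.038] 1.0
vase ['side'] [ 0.5985 -0.0376] 0.056
dog ['top', 'side'] [ 0.6105 -0.1323  3.2632] 0.185
dog ['top'] [ 0.6104 -0.1316  3.2599] 0.167
dog ['side'] [ 0.6101 -0.135   3.2772] 0.179
bell ['top', 'side'] [ 0.6194 -0.2268] 0.071
bell ['top'] [ 0.6185 -0.2263] 0.074
bell ['side'] [ 0.6191 -0.2276] 0.062
diffuser ['top', 'side'] [ 0.4337 -0.2612] 0.105
diffuser ['top'] [ 0.4341 -0.2596] 0.128
diffuser ['side'] [ 0.4338 -0.2611] 0.078
t 38.02 p [ 0.1918 -0.587   0.2549] yaw 1.675 tilt 0.0192 open 0.0914 F [0.4 0.7 0.2] q6 -3.04
```

View pics/fins2.png

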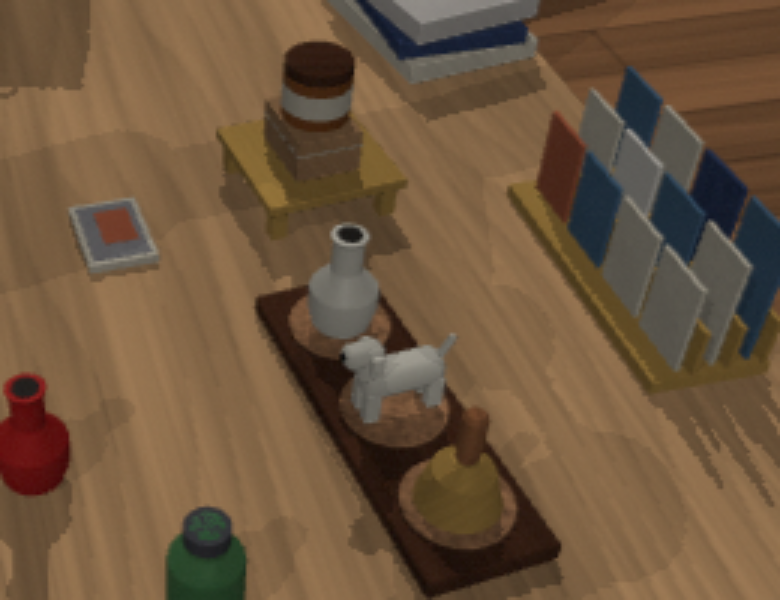

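Run:
```python
from fit import *
import fit as F
im=bot.capture("side"); P=parts('bell'); F.parts=lambda _:[p+np.array([0,0,.02]) for p in P]
big=cv2.resize(im[:,:,::-1],None,fx=4,fy=4,interpolation=cv2.INTER_CUBIC)
cs=cv2.findContours(F.render('side','bell',(.6194,-.2268,0)),cv2.RETR_EXTERNAL,cv2.CHAIN_APPROX_NONE)[0]
cv2.drawContours(big,cs,-1,(255,255,0),1)
cv2.imwrite('pics/bell.png',big[4*205:4*285,4*300:4*390])
```

```text
(no output)
```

View pics/bell.png

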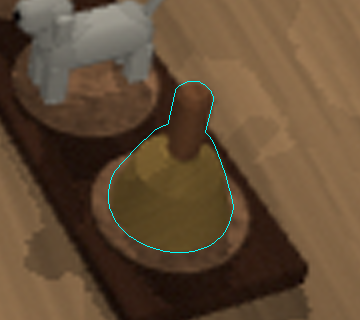

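The upright model outline fits the bell, so it stands straight and centred. Handing in.

```bash
python3 -c "
from plant import bot
print(bot.hand_in())"
```

```text
the job is handed in; nothing more can be done
None
```

The display is dressed and handed in at about 38 s of the 128 s allowed. The gift box is on the riser with the candle on top. The vase is on the coaster nearest the riser, with the dog in the middle and the bell on the far one.

My last camera fits compare with the targets like this:

| Thing | Distance from target | Allowed |
|---|---|---|
| Gift box | about 1.5 mm, square to within 0.01 rad | 15 mm, 0.2 rad |
| Candle on box | about 2 mm | 12 mm |
| Dog | 1–2.5 mm | 15 mm |
| Vase | about 1.5 mm | 15 mm |
| Bell | about 1 mm | 15 mm |
| Green bottle | about 1 mm from its start | 30 mm |

In the last pictures everything stands upright, and the arm is back near its start pose, clear of everything.

- **Gift box:** the final fit was poor because the candle hides most of the box. Its figure comes from the fit before the candle went on; the last picture shows it still square and in the middle of the riser.
- **Vase:** in that last round the top view matched the wrong thing, probably the red look-alike, so its figure comes from the side view. The top fit just before gave (0.600, -0.037), which agrees.
- **Gripper tilt:** it had crept to about 0.02 rad by the end. This showed in none of the placed things.

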